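# Pry the snap ring off the grinder spindle and shut it in the parts tin

## Task

The sharpener's grinding wheel is worn and must come off: take the red-handled hooked pick from its wooden rest, put its hook into the eye of the brass-coloured snap ring and pull the ring down the slope out of its groove in the leaning spindle, leaving your fingers off the ring while it is on the spindle, so that it ends up in the open blue parts tin under the wheel. Lay the pick back on its rest and then gently lower the tin's lid until it is fully shut over the ring, leaving the other things on the bench where they are.

Things in the scene. Friction and masses are not known exactly. Their poses are not given: they have to be found in the camera images.
- wheelhead: Head of the green tool grinder, fixed; its spindle leans 40 degrees from vertical. Origin: on the spindle axis, in the middle of the ring groove, 235 mm above the bench. z points out along the spindle (up and to the side), -y straight down the slope of the wheel face, x level across it. Groove 20 mm across, 6 mm wide, in a 26 mm shaft. Motor behind the wheel: radius 58 mm, back to z = -184 mm.
- shaft_end (a point): Outer end of the leaning 26 mm shaft, 48 mm out along the spindle (z) from the groove: the shaft overhangs the ring and its eye.
- wheel_low (a point): Lowest point of the rim of the dark wheel's flat face (radius 62 mm, 22 mm thick). The face is 8 mm below the middle of the groove (z = -8 mm in the wheelhead frame); a 33 mm washer on it carries the ring, so that under the ring's eye there are 5 mm free. A sheet guard, radius 73 mm, lower than the face, goes round the upper half only.
- ring: Loose snap ring of brass-coloured 4.6 mm spring wire, 28 g, outline 32 mm (x) by 49 mm (y -33 to 16). Origin: centre of its C; in the groove its axes match wheelhead's within 1 mm. Sprung arms grip the groove, open to +y, so it leaves by a straight pull along -y: about 7 N snaps it off within 5 mm, clear after 25 mm. Slippery: free on the wheel face it slides down off the low edge, into the tin.
- ring_eye (a point): Middle of the eye of the ring, 22 mm down the slope from its centre. The opening is 13 mm (x) by 13 mm (y), through the ring along its z.
- pick: Loose hooked pick, 75 g. Origin: on its long axis where it is gripped. x points along it to the hook, z away from the hook's point (up while on its rest). Red square handle 14 mm wide (y), 18 mm high (z), x = -55 to 40 mm; then a 6 mm steel shank to x = 125 mm, where a 5 mm round prong stands at right angles, 40 mm along -z.
- hook_tip (a point): Point of the pick's hook: x = 125, z = -40 mm in the pick's frame.
- rest: Wooden rest of the pick, fixed, origin on the bench, base board 56 mm wide, 14 mm high, x = -60 to 100 mm. The pick lies along its x, hook's point down, in two open-topped notches: handle notch at x = -52 to -40 mm (20 mm wide, floor 53 mm high), shank notch at x = 75 to 87 mm (12 mm wide, floor 59 mm high). Cheeks up to 76 mm high flare outwards. Between the notches is room for fingers.
- rest_axis (a point): Where the pick's origin lies when it is on its rest: over the rest's origin, 62 mm above the bench; x axis as the pick's.
- tin: Open blue steel parts tin, fixed under the lower edge of the wheel. Origin: centre of its underside. 110 mm (x) by 200 mm (y), 50 mm high, walls and floor 4 mm; its +y end is beneath the wheel, its hinge along the +x rim.
- lid (a joint): Angle of the tin's lid: 0 shut, grows as it opens, at the start about 1.6 to 1.9 (just past upright, leaning away over the hinge). A stiff friction hinge (0.15 N m): it stays where it is left. Lid 110 by 200 mm, 5 mm thick.
- lid_hinge (a point): Middle of the lid's hinge line, at x = 55, y = 0, z = 50.5 mm in the tin's frame; the hinge line runs along the tin's y. Its frame is the lid's (x and z swing with the lid).
- lid_edge (a point): Middle of the lid's free edge, 110 mm from the hinge line, where a 12 mm lifting tab stands out. With the lid shut it lies at x = -55, y = 0, z = 53 mm in the tin's frame.
- shears: Bystander: tailor's shears lying flat, 230 mm long.
- whetstone: Bystander: two-coloured whetstone, 180 by 62 by 28 mm.
- new_wheel: Bystander: new white grinding wheel lying flat, 124 mm across, 22 mm high.
- oil: Bystander: amber oil bottle, 48 mm across, 120 mm high.
- jar: Bystander: small jar of screws, 60 mm across, 65 mm high.
- driver: Bystander: yellow screwdriver, 180 mm long.

How it is judged:
On the way, in this order (a step that is already met when the one before it is completed fails the run):
1. the pick's hook is in the ring's eye while the ring is still in its groove (x of hook_tip in the frame of ring between -0.009 and 0.009 m and y of hook_tip in the frame of ring between -0.031 and -0.013 m and z of hook_tip in the frame of ring between -0.015 and 0.002 m and distance between ring and wheelhead below 0.006 m).
2. the ring is out of its groove, below the spindle, with the hook still at its eye (y of ring in the frame of wheelhead below -0.015 m and distance between hook_tip and ring_eye below 0.016 m).
3. the ring lies in the tin, the lid still open (x of ring in the frame of tin between -0.055 and 0.055 m and y of ring in the frame of tin between -0.1 and 0.1 m and z of ring in the frame of tin below 0.045 m and linear speed of ring below 0.03 m/s and value of joint lid above 0.8 rad), for 0.2 s.
4. the pick lies on its rest again, the lid still open (distance between pick and rest_axis below 0.02 m and angle between pick's own z axis and vertical below 0.15 rad and contact force between the fingers and pick below 0.2 N and value of joint lid above 0.8 rad), for 0.2 s.
At the end, for the whole second after the job is handed in: The ring lies at rest inside the tin, the lid is shut (within 0.06 rad), and the pick lies at rest on its rest, hook down (origin within 20 mm of its place, tilted less than 0.15 rad) (x of ring in the frame of tin between -0.055 and 0.055 m and y of ring in the frame of tin between -0.1 and 0.1 m and z of ring in the frame of tin below 0.045 m and linear speed of each of ring, pick below 0.03 m/s and value of joint lid below 0.06 rad and distance between pick and rest_axis below 0.02 m and angle between pick's own z axis and vertical below 0.15 rad); the robot touches nothing.
It fails at once if the gripper touches the ring while it is on the spindle (contact force between any of the fingers, the arm and ring above 0.5 N and distance between ring and wheelhead below 0.02 m).
It fails at once if the lid is slammed (faster than 2.5 rad/s) (velocity of joint lid below -2.5 rad/s).
It fails at once if a bystander is moved more than 30 mm (distance of any of shears, whetstone, new_wheel, oil, jar, driver from where it was at the start of the episode above 0.03 m).
It also fails if it takes over 64 s, if anything falls off the work surface, if the arm or the gripper's body presses on something with over 40 N, if the wrist force passes 120 N, or if a joint passes its speed limit or range.

## Robot

A 7-joint arm with a two-finger parallel gripper is mounted at the origin on the work surface. World frame = base frame: x ahead of the robot, y to its left, z up, the work surface at z = 0. Lengths are in m, angles in rad, forces in N, time in s.
With the tool pointing down it reaches from about 0.425 to 0.875 m from the base axis. Payload 8.4 kg.
Tool frame: the origin (TCP) lies between the finger pads; the fingertips stand ahead of it and the grasp point (between the pads) lies 2 mm behind it (r.tip_reach is the y of the fingertips in the tool frame, in m); y points along the fingers, x is the direction in which the jaws open and shut, and the axes are right-handed (so a half turn about y gives the same grasp; the last joint's range is limited). The gripper opens to 87 mm and grips with 3 to 60 N. Pads are 19 mm wide; open, the fingers measure 117 mm over their backs; the gripper's body (75 mm by 190 mm) begins 51 mm behind the grasp point.
Start: joints at [-1.343, 0.333, 0.04, 1.465, -0.013, 1.343, -0.059], TCP at [0.209, 0.616, 0.24] pointing down, gripper open.
Joint ranges: [-2.58, 2.58], [-0.38, 2.09], [-1.3, 1.39], [0.25, 2.4], [-1.5, 4.64], [0.08, 2.09], [-2.65, 2.65]. Speed limits (rad/s): [2.22, 2.22, 2.79, 2.79, 3.14, 3.14, 3.14].

## Interface

Orientations are given as a unit quaternion [x, y, z, w].
In Python, from cell import r, optics gives the robot as it stands. The module is installed in compiled form; this text tells all that it offers.
- The arm moves only by the tool jog_arm, never from a script. Its argument "moves" is a list that holds one entry, the list of rows, each a list of 7 numbers: the turn, a rotation vector about the tool's x, y, z in rad, then the shift along the tool's x, y, z in m, then the closure, from 0 (fully open) to 1 (shut). A call has 1 to 20 rows; each row is the pose to reach, as a shift and turn from the pose commanded when the call began, along the tool's axes at that moment; what a row does not reach only later rows make up. A row lasts 1/10 s, in which the tool goes at most 50 mm and 8.59 degrees, less where a joint would pass 70% of its speed; a pose out of reach is approached as far as the arm can. A call with a gripper value outside its range is refused whole. The fingers move at their own pace and stop on an object; the grip force is fixed at half the most. Time passes only in rows, so rows that repeat a pose let the fingers close. It gives the time, the measured TCP pose, the force and the opening at its end, in the units of the state.
- r.read_state(): the state, without advancing time (a new reading comes with each control period).
- optics.read_camera(name): name is "scene" or "top"; returns a dict with "img" (420x560x3 uint8, blue, green, red), "mtx" (3x3 intrinsics, pixels), "D" ([k1, k2, p1, p2, k3] as OpenCV has them; the pictures are not rectified), "rvec" (rotation vector, rad) and "tvec" (3), from world to camera coordinates, as OpenCV has them. Camera axes: x right, y down, z forward; pixel columns grow to the right and rows downward; lengths in m; the calibration is good to about 2 mm. A picture is of the moment at which its call begins. There is no depth.
- r.hand_in(): hands the job in, once; it reports no verdict.
The state is a dict: "time": time; "joints": joint angles; "qd": joint speeds; "joint_torque": joint torques, N m; "tool_pos": TCP position; "eef_rot": TCP orientation; "force": force on the tool from outside, world axes, zero at the start; "ft_torque": the same for the moment, N m; "finger_gap": finger opening in m.
Only numpy, scipy, OpenCV 4.12 (cv2) and the standard library are available. Lean on these libraries where they do the work, as an engineer would, in place of code of your own. Each camera call takes 0.05 s, during which the arm holds its last target.

## Working session

There is one attempt and no reset: what is moved stays moved. The work goes in short steps, Python scripts to look and compute and a tool call to move; the robot and the scene stay as the last step left them, time stands still between calls to the robot, and variables do not carry over. Pictures are saved under pics/ and viewed, and the job is handed in when it is done.

Besides the shell and the picture viewer there is one more tool, called in YAML: its name, and indented under it one key for each argument. jog_arm: Moves the arm, as the interface text tells. Its arguments: {"type":"object","properties":{"moves":{"type":"array"}},"required":["moves"]}

```bash
mkdir -p pics; ls; python3 - <<'E'
from cell import r, optics
import cv2
print(r.read_state(), r.tip_reach)
for n in ("scene","top"):
    c=optics.read_camera(n); cv2.imwrite(f"pics/{n}0.png",c["img"])
    print(n,c["mtx"].tolist(),c["D"],c["rvec"],c["tvec"])
E
```

```text
pics
{'time': 0.0, 'joints': array([-1.3432046 ,  0.33394006,  0.03991179,  1.46627265, -0.01340139,
        1.34329017, -0.05852226]), 'qd': array([-0.00101228, -0.0009153 ,  0.00162698, -0.00213408, -0.00100106,
        0.00019325,  0.00015569]), 'joint_torque': array([-1.18037810e-04, -6.56359577e+01,  1.33519582e+00, -4.03783143e+01,
       -5.96675277e-02,  4.50598367e-02,  1.09746738e-04]), 'tool_pos': array([0.20856079, 0.61516727, 0.23864026]), 'eef_rot': array([ 0.5750638 ,  0.41153797, -0.41242904, -0.57431735]), 'force': array([-0.8255052 ,  0.44290847, -0.21491616]), 'ft_torque': array([0.03686174, 0.0086127 , 0.06804901]), 'finger_gap': 0.08744065527596907} 0.017
scene [[516.2840127945789, 0.0, 281.01164103591], [0.0, 516.2840127945789, 212.44631860450082], [0.0, 0.0, 1.0]] [-0.10788829  0.          0.          0.          0.        ] [ 2.06398503  1.40904204 -0.52343635] [-0.09153607 -0.31738365  1.67163686]
top [[412.8509993854048, 0.0, 277.69144194211674], [0.0, 412.8509993854048, 210.1050074102564], [0.0, 0.0, 1.0]] [-0.05679787  0.          0.          0.          0.        ] [ 2.2331506  -1.9795479   0.19971278] [-0.16164278  0.59200885  1.15727924]
```

View pics/scene0.png

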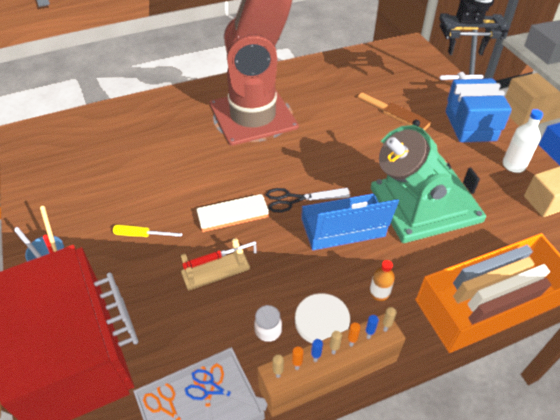

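View pics/top0.png

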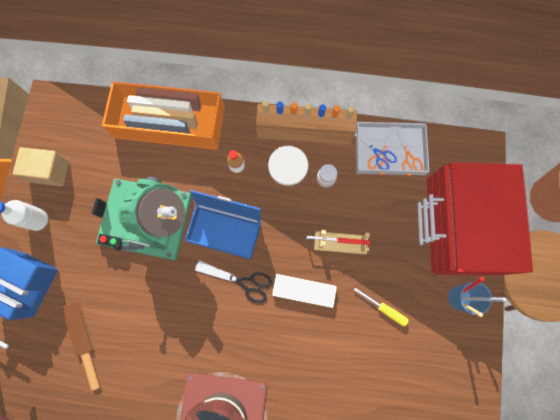

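```bash
cat > h.py <<'E'
import numpy as np, cv2
from cell import r, optics
from scipy.spatial.transform import Rotation as R
from scipy.optimize import least_squares
def cam(n):
    c=optics.read_camera(n); return c
def proj(c,P):
    return cv2.projectPoints(np.asarray(P,float).reshape(-1,3),c["rvec"],c["tvec"],c["mtx"],c["D"])[0].reshape(-1,2)
def ray(c,uv):
    n=cv2.undistortPoints(np.asarray(uv,float).reshape(-1,1,2),c["mtx"],c["D"]).reshape(-1,2)
    Rm=cv2.Rodrigues(c["rvec"])[0]; o=-Rm.T@c["tvec"].ravel()
    d=np.c_[n,np.ones(len(n))]@Rm
    return o,d
def onz(c,uv,z):
    o,d=ray(c,uv); return o+d*((z-o[2])/d[:,2])[:,None]
def tri(cs,uvs):
    A=np.zeros((3,3));b=np.zeros(3)
    for c,uv in zip(cs,uvs):
        o,d=ray(c,uv);d=d[0]/np.linalg.norm(d[0]);M=np.eye(3)-np.outer(d,d);A+=M;b+=M@o
    p=np.linalg.solve(A,b); return p,[float(np.linalg.norm(proj(c,p)[0]-uv)) for c,uv in zip(cs,uvs)]
def crop(c,x0,y0,w,h,s,name):
    im=c["img"][y0:y0+h,x0:x0+w]; cv2.imwrite(f"pics/{name}.png",cv2.resize(im,None,fx=s,fy=s,interpolation=cv2.INTER_CUBIC))
E
python3 - <<'E'
from h import *
s=cam("scene");t=cam("top")
for c in (s,t): print(proj(c,[[0,0,0],[0.209,0.616,0.24],[.5,0,0],[.5,.3,0],[.5,-.3,0]]).round(0).tolist(), ray(c,[[280,210]])[0])
print(R.from_quat(r.read_state()["eef_rot"]).as_matrix().round(3))
crop(s,300,100,200,150,4,"s1");crop(t,80,160,200,150,4,"t1")
crop(s,160,220,120,90,6,"s2");crop(t,290,210,100,75,8,"t2")
E
```

```text
[[253.0, 115.0], [467.0, 47.0], [315.0, 225.0], [413.0, 195.0], [206.0, 259.0]] [ 1.27605865 -0.40517991  1.05403253]
[[221.0, 418.0], [-26.0, 319.0], [244.0, 245.0], [148.0, 233.0], [342.0, 257.0]] [ 0.36552513 -0.11891329  1.25225761]
[[ 0.321 -0.    -0.947]
 [ 0.947 -0.001  0.321]
 [-0.001 -1.    -0.   ]]
```

View pics/s1.png

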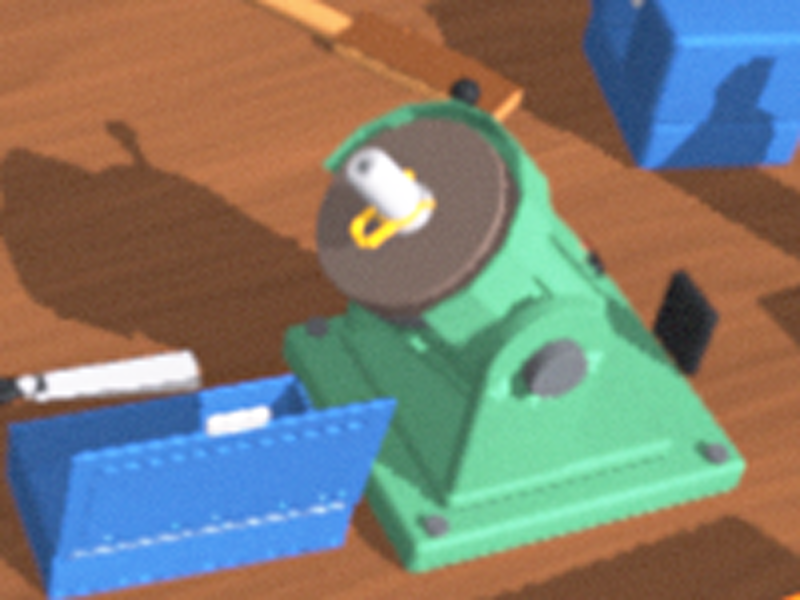

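View pics/t1.png

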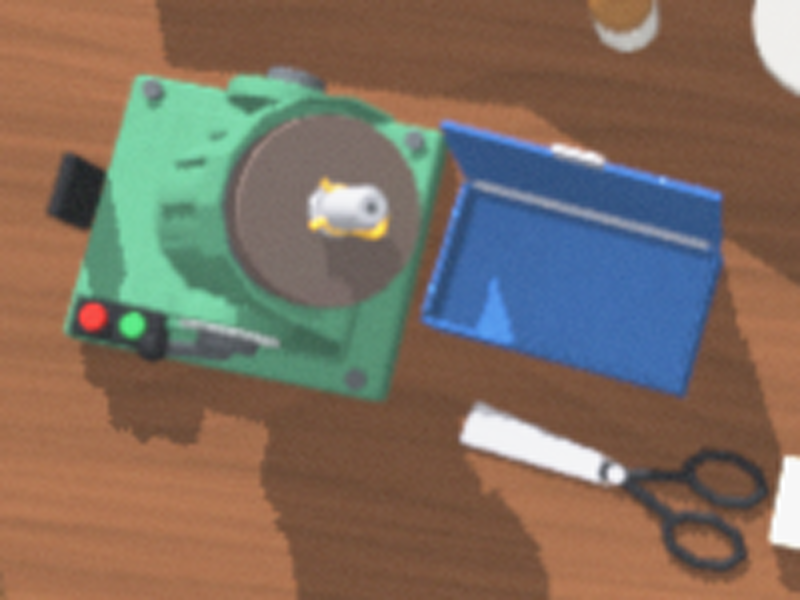

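View pics/s2.png

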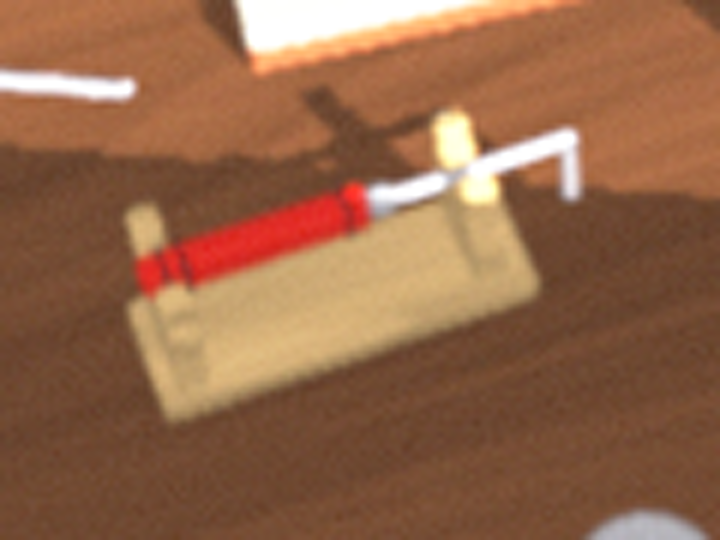

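View pics/t2.png

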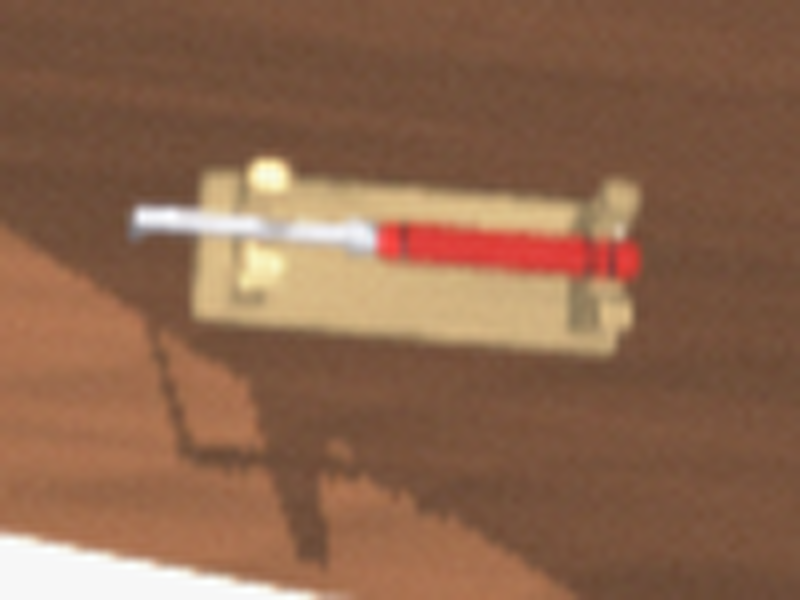

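```bash
cat > fit.py <<'E'
from h import *
import pickle
s=cam("scene");t=cam("top")
S=lambda p:(np.array(p)/4+[300,100]-0.4); T=lambda p:(np.array(p)/4+[80,160]-0.4)
S2=lambda p:(np.array(p)/6+[160,220]-0.4); T2=lambda p:(np.array(p)/8+[290,210]-0.4)
# pick
obs=[(t,[-.055,0,.009],T2((641,261))),(t,[.040,0,.009],T2((378,241))),(t,[.1275,0,.003],T2((132,218))),
     (s,[-.055,0,.0],S2((138,275))),(s,[.128,0,.002],S2((578,132))),(s,[.125,0,-.04],S2((571,200)))]
def P(p,yaw,q): return np.array([p[0],p[1],.062])+R.from_euler('z',yaw).apply(q)
f=lambda v:np.concatenate([proj(c,P(v[:2],v[2],q))[0]-uv for c,q,uv in obs])
o=least_squares(f,[.5,-.3,1.5]);print("pick",o.x.round(4),f(o.x).reshape(-1,2).round(1).tolist())
pick=o.x
# tin rim corners
tobs=[(t,(-.055,.1,.05),T((423,322))),(t,(-.055,-.1,.05),T((685,394))),(t,(.055,-.1,.05),T((721,250))),
 (s,(-.055,-.1,.05),S((8,428))),(s,(.055,-.1,.0),S((52,598))),(s,(.055,.1,.0),S((340,546)))]
P2=lambda v,q:np.array([v[0],v[1],0])+R.from_euler('z',v[2]).apply(q)
f=lambda v:np.concatenate([proj(c,P2(v,q))[0]-uv for c,q,uv in tobs])
o=least_squares(f,[.55,.05,0]);print("tin",o.x.round(4),f(o.x).reshape(-1,2).round(1).tolist())
tin=o.x
# wheelhead
def WH(v):
    d=np.array([np.cos(v[2]),np.sin(v[2]),0]);u=np.array([0,0,1.]);c_,s_=np.cos(np.radians(40)),np.sin(np.radians(40))
    z=s_*d+c_*u; y=-c_*d+s_*u; x=np.cross(y,z)
    return np.c_[x,y,z],np.array([v[0],v[1],.235])
def wp(v,q): M,o=WH(v); return o+np.asarray(q)@M.T
wobs=[(t,(0,0,.048),T((370,207))),(s,(0,0,.048),S((366,163))),(s,(0,-.0285,0),S((365,238))),(t,(0,-.0285,0),T((380,228)))]
wobs=[wobs[0],wobs[1]]
# rim points: distance to projected circle
rs=[S(p) for p in [(318,225),(335,272),(360,298),(400,308),(445,293),(480,258),(503,210),(505,170)]]
rt=[T(p) for p in [(420,205),(410,250),(385,285),(345,305),(300,300),(262,275),(238,235)]]
a=np.linspace(0,2*np.pi,361)
def f(v):
    e=[proj(c,wp(v,q))[0]-uv for c,q,uv in wobs]
    for c,pts in((s,rs),(t,rt)):
        C=proj(c,wp(v,np.c_[.062*np.cos(a),.062*np.sin(a),0*a-.008]))
        for p in pts: e.append(np.array([np.linalg.norm(C-p,axis=1).min()]))
    return np.concatenate(e)
o=least_squares(f,[.6,.2,tin[2]-np.pi/2]);print("wh",o.x.round(4),"cost",o.fun.round(1))
wh=o.x
pickle.dump((pick,tin,wh),open("poses.pkl","wb"))
tinR=R.from_euler('z',tin[2]).as_matrix()
print("eye",wp(wh,[0,-.022,0]),"eye in tin", tinR.T@(wp(wh,[0,-.022,0])-[tin[0],tin[1],0]), "low in tin",tinR.T@(wp(wh,[0,-.062,-.008])-[tin[0],tin[1],0]), "yaw d vs tin",wh[2]-tin[2]+np.pi/2)
def draw(c,sc,off,n):
    x,y,w,h=off;im=cv2.resize(c["img"][y:y+h,x:x+w],None,fx=sc,fy=sc,interpolation=cv2.INTER_CUBIC)
    def pl(pts,col,cl=False): cv2.polylines(im,[((proj(c,pts)+.4-[x,y])*sc).astype(int)],cl,col,1,cv2.LINE_AA)
    pl(wp(wh,np.c_[.062*np.cos(a),.062*np.sin(a),0*a-.008]),(255,255,0))
    pl(wp(wh,np.c_[.013*np.cos(a),.013*np.sin(a),0*a+.048]),(0,0,255))
    pl(wp(wh,np.c_[.0065*np.cos(a),.0065*np.sin(a)-.022,0*a]),(0,0,0))
    q=[(-.055,.1,.05),(-.055,-.1,.05),(.055,-.1,.05),(.055,.1,.05)]
    pl(np.array([P2(tin,k) for k in q]),(0,255,255),True)
    for lid in (1.6,1.75,1.9):
        k=lambda yy,l:P2(tin,(.055-l*np.cos(lid),yy,.0505+l*np.sin(lid)))
        pl(np.array([k(.1,0),k(.1,.11),k(-.1,.11),k(-.1,0)]),(255,0,255),False)
    pl(np.array([P(pick,pick[2],k) for k in [(-.055,0,0),(.125,0,0),(.125,0,-.04)]]),(0,255,0))
    cv2.imwrite(n,im)
draw(s,4,(300,100,200,150),"pics/os.png");draw(t,4,(80,160,200,150),"pics/ot.png")
E
python3 fit.py
```

```text
pick [ 0.542  -0.3086  1.587 ] [[-0.3, -0.1], [-0.2, -0.9], [0.2, -0.8], [-0.2, -0.4], [-0.7, -0.3], [-0.0, -0.9]]
tin [ 0.5288  0.0648 -0.1362] [[-0.6, -0.3], [-0.6, -0.9], [0.3, -0.9], [-0.7, -1.3], [-1.1, 0.6], [0.3, -0.9]]
wh [ 0.535   0.1923 -1.6518] cost [-0.5 -1.   0.2  0.3  0.   1.5  0.1  1.5  1.6  0.4  0.3  0.3  0.2  0.1
  0.5  0.8  0.3  0.2  0.3]
eye [0.53367079 0.17550325 0.22085867] eye in tin [-0.01023774  0.11036755  0.22085867] low in tin [-0.00883002  0.08490696  0.18901881] yaw d vs tin 0.05523400605216544
```

View pics/os.png

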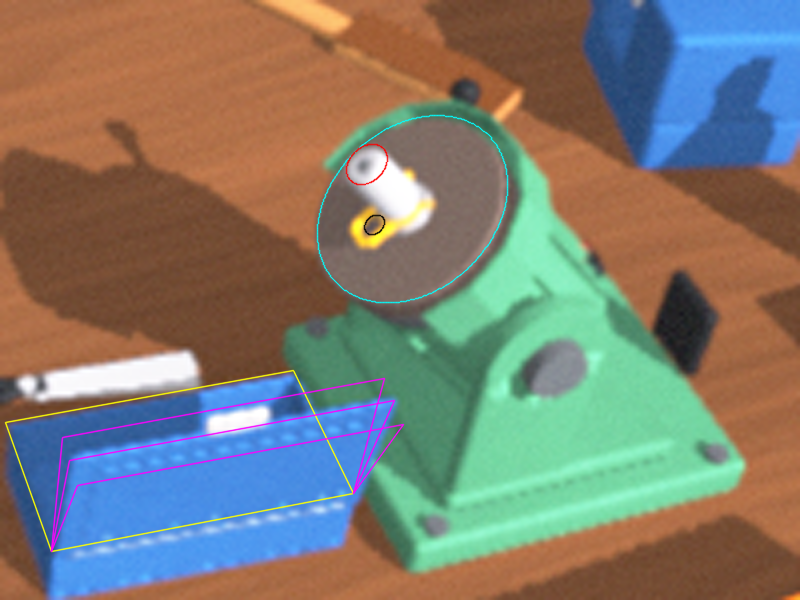

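View pics/ot.png

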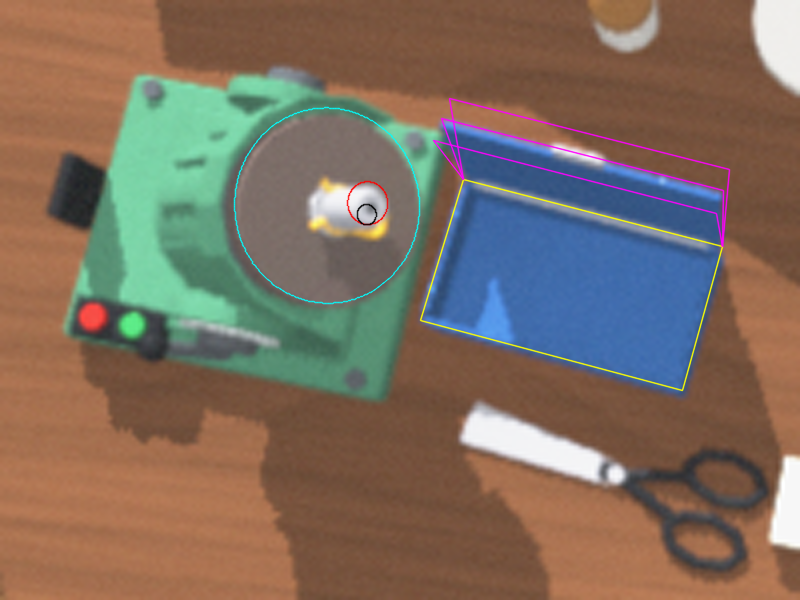

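```bash
python3 - <<'E'
from h import *
s=cam("scene");t=cam("top")
crop(s,375,125,50,45,14,"s3");crop(t,145,195,45,35,16,"t3")
E
```

```text
(no output)
```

View pics/s3.png

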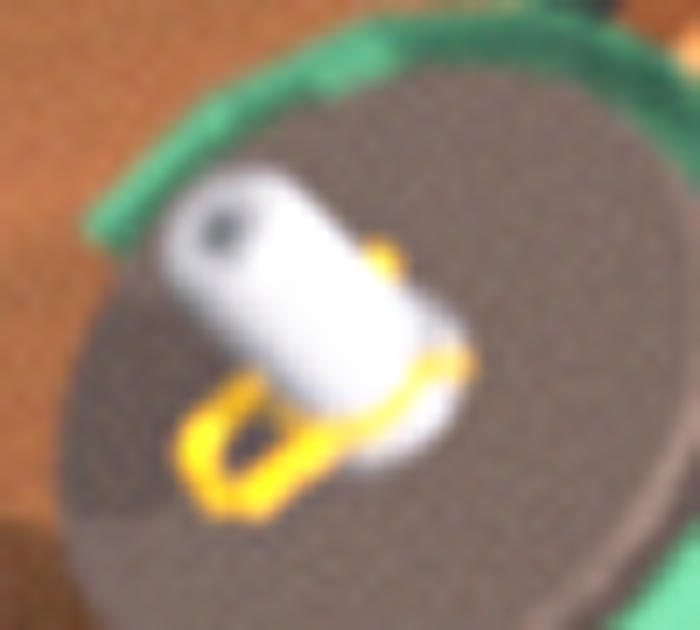

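View pics/t3.png

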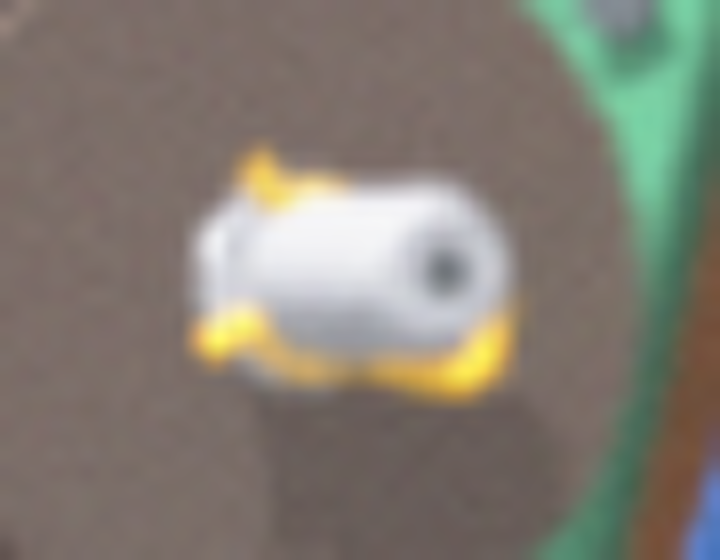

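```bash
cat > fit2.py <<'E'
from h import *
import pickle
exec(open("fit.py").read().split("# wheelhead")[1].split("wobs=")[0])
s=cam("scene");t=cam("top")
pick,tin,wh=pickle.load(open("poses.pkl","rb"))
S=lambda p:np.array(p)/14+[375,125]-.46; T=lambda p:np.array(p)/16+[145,195]-.47
wobs=[(t,(0,0,.048),T((442,267))),(s,(0,0,.048),S((225,228))),
 (s,(-.0075,-.0295,0),S((200,455))),(s,(.0075,-.0295,0),S((245,500))),(t,(-.0075,-.0295,0),T((455,372))),
 (t,(.014,.015,0),T((262,168))),(t,(-.014,.015,0),T((210,342)))]
S4=lambda p:(np.array(p)/4+[300,100]-0.4); T4=lambda p:(np.array(p)/4+[80,160]-0.4)
rs=[S4(p) for p in [(318,225),(335,272),(360,298),(480,258),(503,210),(505,170)]]
rt=[T4(p) for p in [(420,205),(410,250),(385,285)]]
a=np.linspace(0,2*np.pi,361)
def f(v):
    e=[proj(c,wp(v,q))[0]-uv for c,q,uv in wobs]
    for c,pts in((s,rs),(t,rt)):
        C=proj(c,wp(v,np.c_[.062*np.cos(a),.062*np.sin(a),0*a-.008]))
        for p in pts: e.append(np.array([np.linalg.norm(C-p,axis=1).min()]))
    return np.concatenate(e)
o=least_squares(f,wh,loss="soft_l1");print("wh",o.x.round(4),f(o.x).round(1).tolist())
wh=o.x
pickle.dump((pick,tin,wh),open("poses.pkl","wb"))
print("eye",wp(wh,[0,-.022,0]), "yaw d vs tin",wh[2]-tin[2]+np.pi/2)
def draw(c,sc,off,n):
    x,y,w,h=off;im=cv2.resize(c["img"][y:y+h,x:x+w],None,fx=sc,fy=sc,interpolation=cv2.INTER_CUBIC)
    def pl(pts,col,cl=False): cv2.polylines(im,[((proj(c,pts)+.46-[x,y])*sc).astype(int)],cl,col,1,cv2.LINE_AA)
    pl(wp(wh,np.c_[.062*np.cos(a),.062*np.sin(a),0*a-.008]),(255,255,0))
    pl(wp(wh,np.c_[.013*np.cos(a),.013*np.sin(a),0*a+.048]),(0,0,255))
    pl(wp(wh,np.c_[.013*np.cos(a),.013*np.sin(a),0*a]),(0,0,255))
    pl(wp(wh,np.c_[.0065*np.cos(a),.0065*np.sin(a)-.022,0*a]),(0,0,0))
    pl(wp(wh,[(.011,-.011,0),(.011,-.033,0),(-.011,-.033,0),(-.011,-.011,0)]),(255,0,0))
    cv2.imwrite(n,im)
draw(s,14,(375,125,50,45),"pics/os2.png");draw(t,16,(145,195,45,35),"pics/ot2.png")
E
python3 fit2.py
```

```text
wh [ 0.5339  0.1917 -1.6292] [-0.3, -0.6, 0.3, -0.2, 0.1, -1.4, -0.3, -0.6, 0.5, -0.6, -1.4, -0.6, -0.8, -0.7, 0.6, 1.7, 0.1, 0.8, 0.2, 0.1, 0.2, 0.3, 0.1]
eye [0.53289454 0.17482698 0.22085867] yaw d vs tin 0.07781968299686959
```

View pics/os2.png

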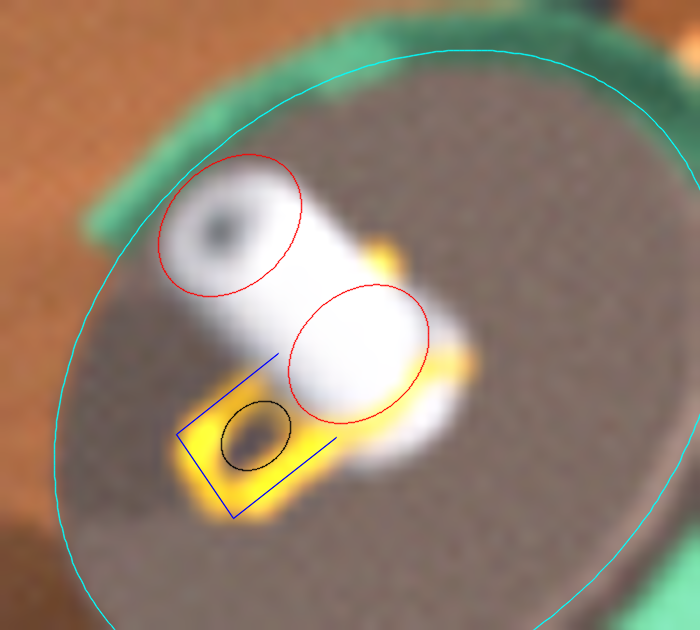

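View pics/ot2.png

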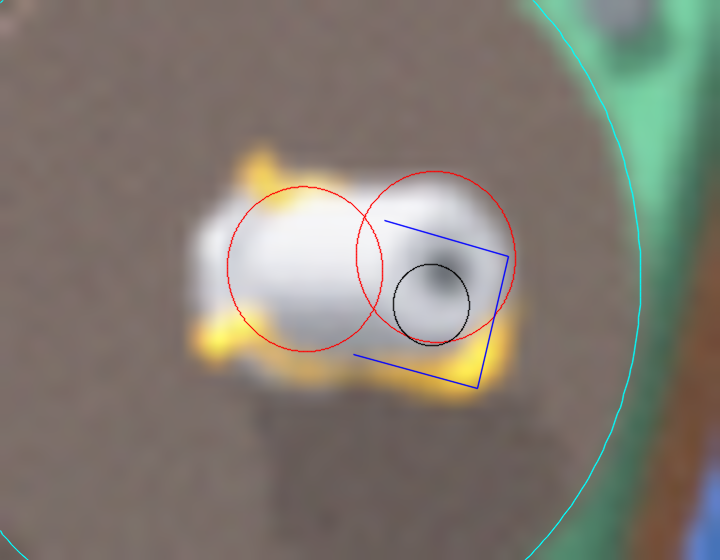

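```bash
cat >> h.py <<'E'
import pickle
def st():
    q=r.read_state(); return np.array(q["tool_pos"]),R.from_quat(q["eef_rot"]),q
def row(p,Rt,base=None):
    p0,R0=base if base else st()[:2]
    return np.r_[(R0.inv()*Rt).as_rotvec(),R0.inv().apply(np.asarray(p)-p0)].round(4).tolist()
E
python3 - <<'E'
from h import *
pick,tin,wh=pickle.load(open("poses.pkl","rb"))
yaw=pick[2]
px=np.array([np.cos(yaw),np.sin(yaw),0]);z=px;y=np.array([0,0,-1.]);x=np.cross(y,z)
Rg=R.from_matrix(np.c_[x,y,z])
for p in [(.24,.58,.40),(.42,.3,.42),(.53,0,.42),(pick[0],pick[1],.22),(pick[0],pick[1],.16)]: print(row(p,Rg))
E
```

```text
[0.0001, 1.2278, -0.0001, -0.0236, -0.1605, -0.0411]
[0.0001, 1.2278, -0.0001, -0.231, -0.1804, -0.3015]
[0.0001, 1.2278, -0.0001, -0.4798, -0.1804, -0.5019]
[0.0001, 1.2278, -0.0001, -0.7682, 0.0196, -0.6124]
[0.0001, 1.2278, -0.0001, -0.7682, 0.0796, -0.6124]
```

jog_arm:
  moves:
    - [[0,0,0,-0.024,-0.16,-0.041,0],[0,0,0,-0.024,-0.16,-0.041,0],[0,0,0,-0.024,-0.16,-0.041,0],[0,0.15,0,-0.05,-0.17,-0.075,0],[0,0.3,0,-0.08,-0.18,-0.11,0],[0,0.45,0,-0.11,-0.18,-0.15,0],[0,0.6,0,-0.14,-0.18,-0.19,0],[0,0.7,0,-0.17,-0.18,-0.225,0],[0,0.8,0,-0.2,-0.18,-0.265,0],[0,0.9,0,-0.231,-0.18,-0.3,0],[0,1.0,0,-0.27,-0.18,-0.335,0],[0,1.1,0,-0.31,-0.18,-0.365,0],[0,1.2,0,-0.35,-0.18,-0.4,0],[0,1.228,0,-0.39,-0.18,-0.43,0],[0,1.228,0,-0.43,-0.18,-0.465,0],[0,1.228,0,-0.48,-0.18,-0.5,0],[0,1.228,0,-0.52,-0.16,-0.52,0],[0,1.228,0,-0.56,-0.14,-0.54,0],[0,1.228,0,-0.61,-0.1,-0.56,0],[0,1.228,0,-0.65,-0.07,-0.575,0]]

```text
time: 2.5
tool_pos: [0.5432, -0.1578, 0.329]
eef_rot: [-0.707, -0.006, 0.005, 0.707]
force: [1.4, 1.1, -0.7]
finger_gap: 0.0875
```

```bash
python3 - <<'E'
from h import *
pick,tin,wh=pickle.load(open("poses.pkl","rb"))
yaw=pick[2]
px=np.array([np.cos(yaw),np.sin(yaw),0]);z=px;y=np.array([0,0,-1.]);x=np.cross(y,z)
Rg=R.from_matrix(np.c_[x,y,z])
print(st()[0],st()[2]["time"],st()[2]["joints"].round(2))
for p in [(pick[0],pick[1],.22),(pick[0],pick[1],.13),(pick[0],pick[1],.06)]: print(row(p,Rg))
E
```

```text
[ 0.54324109 -0.15779388  0.32902206] 2.5 [-0.52  0.15  0.82  1.57 -0.11  1.47  0.32]
[-0.0, -0.0003, 0.0017, -0.0038, 0.109, -0.1508]
[-0.0, -0.0003, 0.0017, -0.004, 0.199, -0.1508]
[-0.0, -0.0003, 0.0017, -0.0041, 0.269, -0.1508]
```

jog_arm:
  moves:
    - [[0,0,0,-0.001,0.03,-0.04,0],[0,0,0,-0.002,0.06,-0.08,0],[0,0,0,-0.003,0.09,-0.12,0],[0,0,0.002,-0.004,0.13,-0.151,0],[0,0,0.002,-0.004,0.16,-0.151,0],[0,0,0.002,-0.004,0.19,-0.151,0],[0,0,0.002,-0.004,0.22,-0.151,0],[0,0,0.002,-0.004,0.245,-0.151,0],[0,0,0.002,-0.004,0.26,-0.151,0],[0,0,0.002,-0.004,0.27,-0.151,0],[0,0,0.002,-0.004,0.27,-0.151,0.6],[0,0,0.002,-0.004,0.27,-0.151,1],[0,0,0.002,-0.004,0.27,-0.151,1],[0,0,0.002,-0.004,0.27,-0.151,1],[0,0,0.002,-0.004,0.27,-0.151,1],[0,0,0.002,-0.004,0.27,-0.151,1],[0,0,0.002,-0.004,0.27,-0.151,1]]

```text
time: 4.2
tool_pos: [0.5416, -0.3069, 0.0596]
eef_rot: [0.707, 0.005, -0.006, -0.707]
force: [0.9, 0.5, 0.6]
finger_gap: 0.0386
```

```bash
python3 - <<'E'
from h import *
p,Rt,q=st();print(p,Rt.as_matrix().round(3),q["force"],q["finger_gap"],q["time"],q["joints"].round(2))
s=cam("scene");t=cam("top");crop(s,160,180,140,105,5,"s4");crop(t,290,190,110,85,7,"t4")
E
```

```text
[ 0.54164735 -0.30691863  0.0595845 ] [[ 1.    -0.002 -0.016]
 [ 0.016 -0.     1.   ]
 [-0.002 -1.    -0.   ]] [0.90984351 0.53804415 0.58757647] 0.038627520086539226 4.2 [-0.14  0.53  0.77  1.75 -0.42  1.03  0.79]
```

View pics/s4.png

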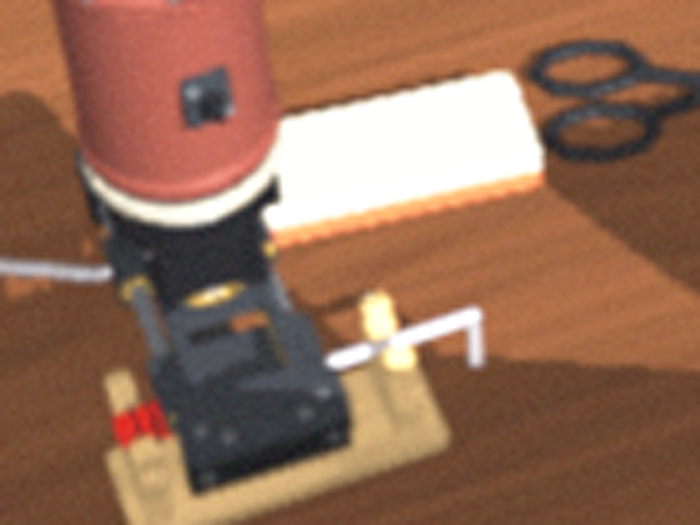

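View pics/t4.png

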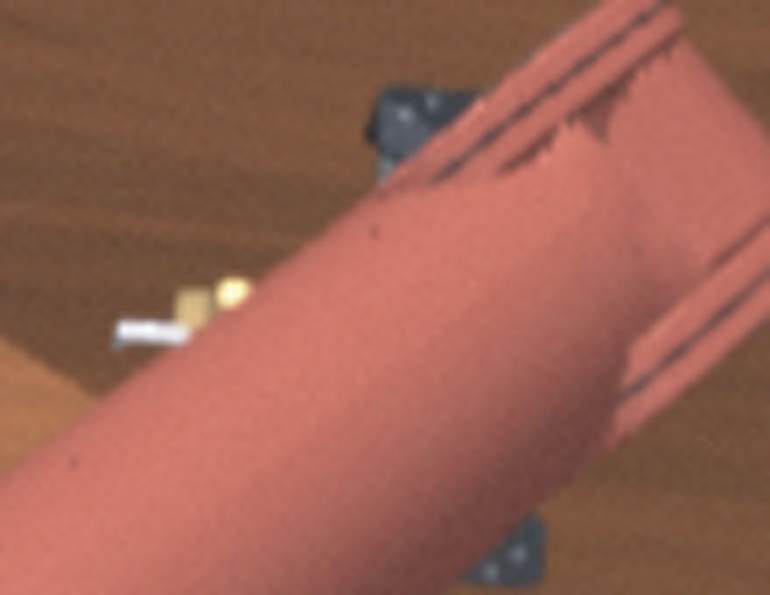

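jog_arm:
  moves:
    - [[0,0,0,0,0,0,1],[0,0,0,0,0,0,1],[0,0,0,0,0,0,1],[0,0,0,0,0,0,1],[0,0,0,0,0,0,1],[0,0,0,0,0,0,1],[0,0,0,0,0,0,1],[0,0,0,0,0,0,1],[0,0,0,0,0,0,1],[0,0,0,0,0,0,1]]

```text
time: 5.3
tool_pos: [0.5416, -0.3069, 0.0594]
eef_rot: [0.707, 0.005, -0.006, -0.707]
force: [1.1, -0.8, 0.5]
finger_gap: 0.0139
```

```bash
cat > opt.py <<'E'
from h import *
exec(open("fit.py").read().split("# wheelhead")[1].split("wobs=")[0])
pick,tin,wh=pickle.load(open("poses.pkl","rb"))
# tool pose for pick pose: pick grasped; tool x=-pick y, y=-pick z, z=pick x ; G = pick origin in tool frame
def toolR(tilt,phi=0.0):
    M,o=WH(wh); A=M@R.from_euler('z',phi).as_matrix()@R.from_euler('x',tilt-40,degrees=True).as_matrix() # placeholder
    # tilt<40: handle raised. base (ring) frame rotated about ring x
    B=M@R.from_euler('z',phi,degrees=True).as_matrix()@R.from_euler('x',-(40-tilt),degrees=True).as_matrix()
    return R.from_matrix(np.c_[B[:,0],-B[:,2],B[:,1]])
G=np.array([0,0,0.])  # pick origin in tool frame, set below
def tip_off(): return G+np.array([0,.04,.125])
E
python3 - <<'E'
from opt import *
print(st()[2]["finger_gap"],st()[0])
tR=R.from_euler('z',tin[2]).as_matrix()
for tilt in (40,37,35):
  for phi in (0,-10,10,-15,15):
    Rt=toolR(tilt,phi);
    for yy in (-.022,-.055):
        tip=wp(wh,[0,yy,-.004]); tcp=tip-Rt.apply(tip_off())
        # body bottom-face corners: y=-.053, x ±.095,z ±.0375
        c=np.array([[a,-.053,b] for a in(-.095,.095) for b in (-.0375,.0375)])
        C=(tcp+Rt.apply(c)-[tin[0],tin[1],0])@tR
        print(tilt,phi,yy,tcp.round(3),"tin-frame corners",(C*1000).round(0).tolist())
E
```

```text
0.01389512799706261 [ 0.54156296 -0.30691434  0.05941139]
40 0 -0.022 [0.526 0.056 0.168] tin-frame corners [[-92.0, -79.0, 185.0], [-96.0, -22.0, 233.0], [98.0, -64.0, 185.0], [93.0, -7.0, 233.0]]
40 0 -0.055 [0.524 0.031 0.147] tin-frame corners [[-90.0, -104.0, 163.0], [-94.0, -47.0, 212.0], [100.0, -89.0, 163.0], [95.0, -32.0, 212.0]]
40 -10 -0.022 [0.504 0.059 0.169] tin-frame corners [[-119.0, -67.0, 197.0], [-111.0, -9.0, 244.0], [69.0, -77.0, 176.0], [78.0, -20.0, 223.0]]
40 -10 -0.055 [0.503 0.034 0.148] tin-frame corners [[-117.0, -92.0, 176.0], [-109.0, -34.0, 223.0], [71.0, -102.0, 154.0], [80.0, -45.0, 202.0]]
40 10 -0.022 [0.548 0.056 0.169] tin-frame corners [[-61.0, -87.0, 176.0], [-78.0, -32.0, 223.0], [123.0, -48.0, 197.0], [106.0, 8.0, 244.0]]
40 10 -0.055 [0.546 0.031 0.148] tin-frame corners [[-59.0, -113.0, 154.0], [-77.0, -57.0, 202.0], [125.0, -73.0, 176.0], [108.0, -17.0, 223.0]]
40 -15 -0.022 [0.494 0.061 0.171] tin-frame corners [[-132.0, -59.0, 204.0], [-117.0, -2.0, 251.0], [54.0, -82.0, 172.0], [69.0, -25.0, 219.0]]
40 -15 -0.055 [0.492 0.036 0.15 ] tin-
[... 2569 characters left out ...]
.027 0.159] tin-frame corners [[-60.0, -115.0, 170.0], [-78.0, -56.0, 213.0], [124.0, -75.0, 192.0], [106.0, -16.0, 234.0]]
35 -15 -0.022 [0.495 0.057 0.182] tin-frame corners [[-130.0, -61.0, 220.0], [-115.0, -0.0, 261.0], [56.0, -84.0, 188.0], [71.0, -24.0, 230.0]]
35 -15 -0.055 [0.493 0.032 0.16 ] tin-frame corners [[-128.0, -86.0, 199.0], [-113.0, -26.0, 240.0], [58.0, -110.0, 167.0], [73.0, -49.0, 209.0]]
35 15 -0.022 [0.557 0.054 0.182] tin-frame corners [[-47.0, -93.0, 188.0], [-71.0, -35.0, 230.0], [133.0, -41.0, 220.0], [109.0, 17.0, 261.0]]
35 15 -0.055 [0.556 0.028 0.16 ] tin-frame corners [[-45.0, -118.0, 167.0], [-69.0, -60.0, 209.0], [135.0, -66.0, 199.0], [111.0, -8.0, 240.0]]
```

```bash
sed -i 's/^G=.*/G=np.array([0,-.0026,-.0017])/' opt.py; python3 - <<'E'
from opt import *
p0,R0,q=st()
Rt=toolR(37)
for q_ in [(0,-.04,.06),(0,-.03,.02)]:
    tip=wp(wh,q_); print(row(tip-Rt.apply(tip_off()),Rt,(p0,R0)), tip-Rt.apply(tip_off()))
E
```

```text
[0.6456, 0.0712, -0.026, -0.0142, -0.1515, 0.309] [0.52277285 0.00178706 0.21091634]
[0.6456, 0.0712, -0.026, -0.0116, -0.1273, 0.3422] [0.52472155 0.03510206 0.18670244]
```

jog_arm:
  moves:
    - [[0,0,0,0,-0.01,0,1],[0,0,0,0,-0.03,0,1],[0,0,0,0,-0.06,0,1],[0,0,0,0,-0.09,0,1],[0,0,0,0,-0.12,0,1],[0,0,0,0,-0.15,0,1],[0,0,0,0,-0.18,0.02,1],[0,0,0,0,-0.2,0.05,1],[0.1,0.01,0,-0.003,-0.21,0.08,1],[0.2,0.02,-0.01,-0.006,-0.21,0.11,1],[0.3,0.03,-0.015,-0.009,-0.21,0.14,1],[0.4,0.04,-0.02,-0.012,-0.21,0.17,1],[0.5,0.05,-0.025,-0.014,-0.21,0.2,1],[0.6,0.065,-0.025,-0.014,-0.2,0.23,1],[0.6456,0.0712,-0.026,-0.0142,-0.19,0.26,1],[0.6456,0.0712,-0.026,-0.0142,-0.17,0.29,1],[0.6456,0.0712,-0.026,-0.0142,-0.1515,0.309,1],[0.6456,0.0712,-0.026,-0.0142,-0.1515,0.309,1],[0.6456,0.0712,-0.026,-0.0142,-0.1515,0.309,1],[0.6456,0.0712,-0.026,-0.0142,-0.1515,0.309,1]]

```text
time: 7.3
tool_pos: [0.5232, 0.0004, 0.212]
eef_rot: [-0.446, 0.013, -0.027, 0.894]
force: [-0.0, 0.0, -0.4]
finger_gap: 0.0137
```

```bash
cat > look.py <<'E'
from opt import *
import sys
p,Rt,q=st();print(p,q["force"].round(1),q["finger_gap"],q["time"],q["joints"].round(2))
M,o=WH(wh)
tip=p+Rt.apply(tip_off()); print("tip est in wheel frame mm",((tip-o)@M*1000).round(1))
s=cam("scene");t=cam("top")
print("pred tip px s,t",proj(s,tip),proj(t,tip))
crop(s,340,110,100,75,8,"s_"+sys.argv[1]);crop(t,140,180,100,75,8,"t_"+sys.argv[1])
E
python3 look.py a
```

```text
[5.23240618e-01 4.27336043e-04 2.12043970e-01] [-0.   0.  -0.4] 0.0136590673760549 7.3 [-0.32  0.25  0.73  1.86 -0.77  1.43  0.61]
tip est in wheel frame mm [  0.6 -40.3  61.6]
pred tip px s,t [[374.56674965 149.29094844]] [[189.03645116 214.39387023]]
```

View pics/s_a.png

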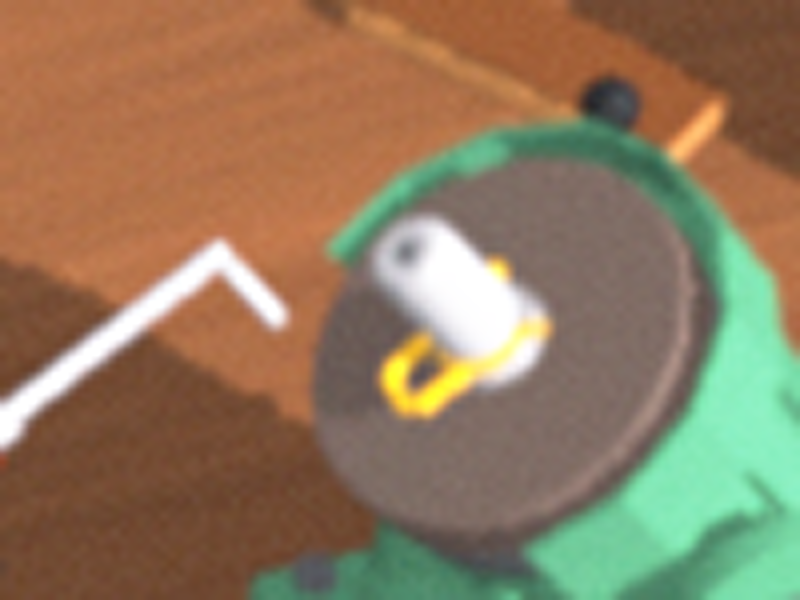

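View pics/t_a.png

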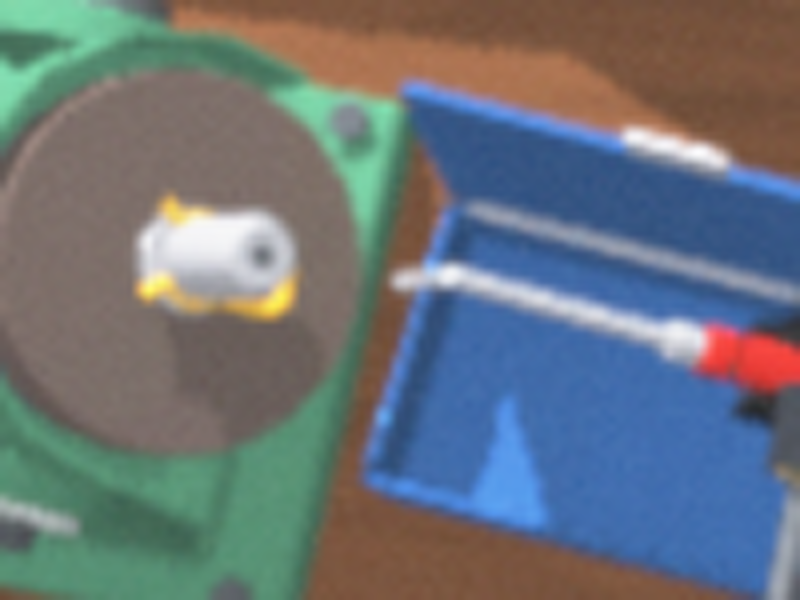

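```bash
cat > fit3.py <<'E'
from opt import *
s=cam("scene");t=cam("top")
def WH(v):
    d=np.array([np.cos(v[2]),np.sin(v[2]),0]);u=np.array([0,0,1.]);c_,s_=np.cos(np.radians(40)),np.sin(np.radians(40))
    z=s_*d+c_*u; y=-c_*d+s_*u; x=np.cross(y,z)
    return np.c_[x,y,z],np.array([v[0],v[1],v[3] if len(v)>3 else .235])
S=lambda p:np.array(p)/14+[375,125]-.46; T=lambda p:np.array(p)/16+[145,195]-.47
wobs=[(t,(0,0,.048),T((440,267))),(s,(0,0,.048),S((225,229))),
 (s,(-.0075,-.0295,0),S((200,455))),(s,(.0075,-.0295,0),S((245,500))),(t,(-.0075,-.0295,0),T((462,372))),(s,(0,-.022,0),S((250,440))),
 (t,(.014,.015,0),T((262,168))),(t,(-.014,.015,0),T((210,342)))]
S4=lambda p:(np.array(p)/4+[300,100]-0.4); T4=lambda p:(np.array(p)/4+[80,160]-0.4)
rs=[S4(p) for p in [(318,225),(335,272),(360,298),(480,258),(503,210),(505,170)]]
rt=[T4(p) for p in [(420,205),(410,250),(385,285)]]
a=np.linspace(0,2*np.pi,361)
def f(v):
    e=[proj(c,wp(v,q))[0]-uv for c,q,uv in wobs]
    for c,pts in((s,rs),(t,rt)):
        C=proj(c,wp(v,np.c_[.062*np.cos(a),.062*np.sin(a),0*a-.008]))
        for p in pts: e.append(np.array([np.linalg.norm(C-p,axis=1).min()]))
    return np.concatenate(e)
for w0 in (wh[:3],np.r_[wh[:3],.235]):
    o=least_squares(f,w0,loss="soft_l1");print("wh",o.x.round(4),f(o.x)[:16].round(1).tolist(), "eye",wp(o.x,[0,-.022,0]).round(4),o.cost)
wh=o.x
def draw(c,sc,off,n):
    x,y,w,h=off;im=cv2.resize(c["img"][y:y+h,x:x+w],None,fx=sc,fy=sc,interpolation=cv2.INTER_CUBIC)
    def pl(pts,col,cl=False): cv2.polylines(im,[((proj(c,pts)+.46-[x,y])*sc).astype(int)],cl,col,1,cv2.LINE_AA)
    pl(wp(wh,np.c_[.062*np.cos(a),.062*np.sin(a),0*a-.008]),(255,255,0))
    pl(wp(wh,np.c_[.013*np.cos(a),.013*np.sin(a),0*a+.048]),(0,0,255))
    pl(wp(wh,np.c_[.0065*np.cos(a),.0065*np.sin(a)-.022,0*a]),(0,0,0))
    pl(wp(wh,[(.011,-.011,0),(.011,-.033,0),(-.011,-.033,0),(-.011,-.011,0)]),(255,0,0))
    cv2.imwrite(n,im)
draw(s,14,(375,125,50,45),"pics/os3.png");draw(t,16,(145,195,45,35),"pics/ot3.png")
pickle.dump((pick,tin,wh),open("poses2.pkl","wb"))
E
python3 fit3.py
```

```text
wh [ 0.5339  0.1915 -1.6282] [-0.1, -0.6, 0.3, -0.2, 0.1, -1.4, -0.4, -0.5, 0.1, -0.6, 0.4, -0.3, -1.4, -0.6, -0.7, -0.7] eye [0.5329 0.1747 0.2209] 4.40337950830195
wh [ 0.5339  0.1915 -1.6282  0.235 ] [-0.1, -0.6, 0.3, -0.2, 0.1, -1.4, -0.4, -0.5, 0.1, -0.6, 0.4, -0.3, -1.4, -0.6, -0.7, -0.7] eye [0.5329 0.1747 0.2209] 4.403379504200194
```

View pics/os3.png

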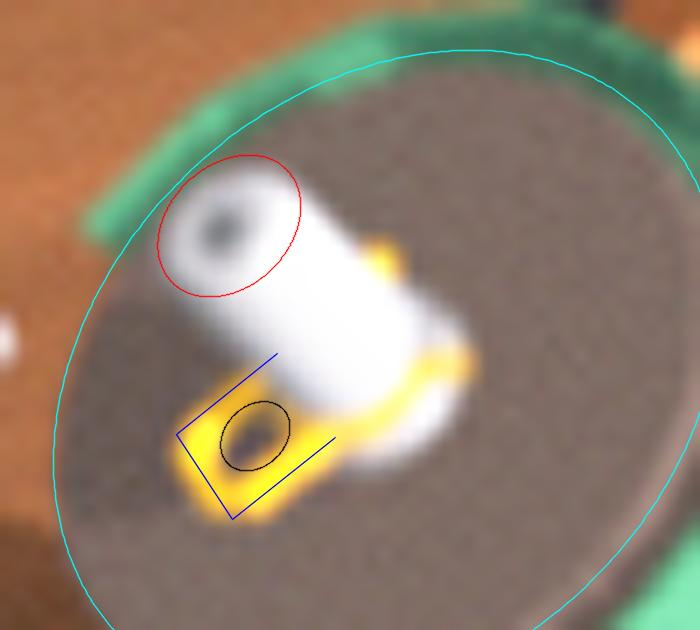

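View pics/ot3.png

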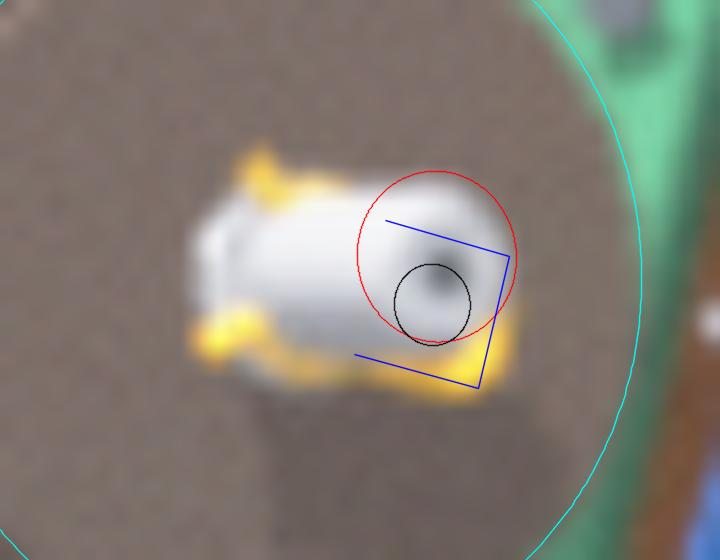

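```bash
sed -i 's/^S=lambda p:np.array(p)\/14/import opt; opt.WH=WH\n&/' fit3.py; python3 fit3.py
```

```text
wh [ 0.5339  0.1915 -1.6282] [-0.1, -0.6, 0.3, -0.2, 0.1, -1.4, -0.4, -0.5, 0.1, -0.6, 0.4, -0.3, -1.4, -0.6, -0.7, -0.7] eye [0.5329 0.1747 0.2209] 4.40337950830195
wh [ 0.5335  0.1923 -1.6432  0.2325] [-0.3, -0.1, 0.3, 0.3, 0.1, -0.9, -0.4, -0.0, -0.0, -0.2, 0.4, 0.2, -1.4, -0.3, -0.8, -0.5] eye [0.5323 0.1755 0.2184] 3.5856175339318375
```

View pics/os3.png

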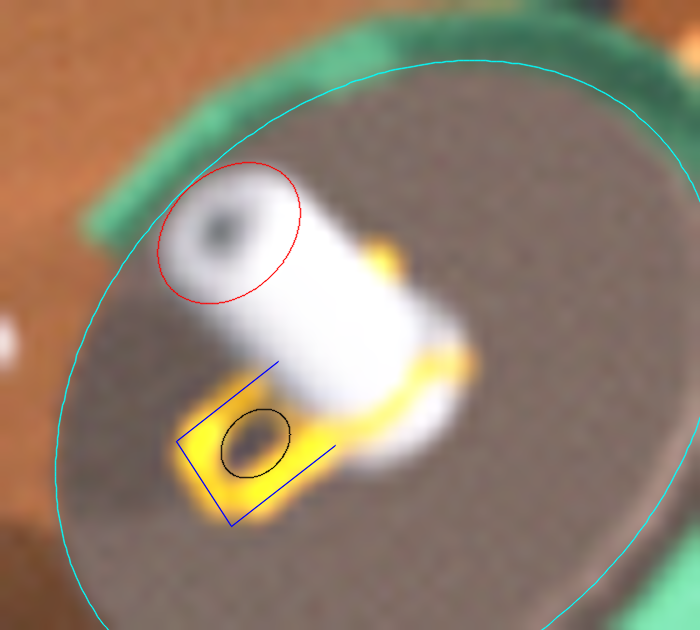

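View pics/ot3.png

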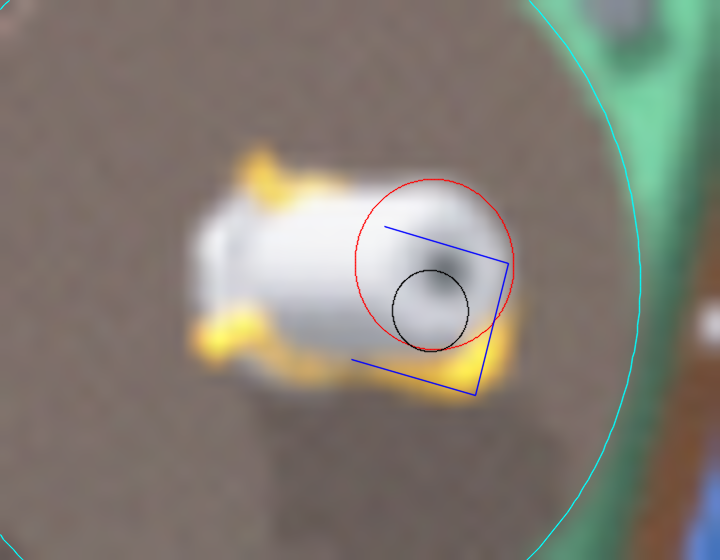

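```bash
sed -i 's/"poses.pkl"/"poses2.pkl"/' opt.py; cat > /tmp/e.py <<'E'
import re
s=open("opt.py").read()
s=s.replace('pick,tin,wh=','''
def WH(v):
    d=np.array([np.cos(v[2]),np.sin(v[2]),0]);u=np.array([0,0,1.]);c_,s_=np.cos(np.radians(40)),np.sin(np.radians(40))
    z=s_*d+c_*u; y=-c_*d+s_*u; x=np.cross(y,z)
    return np.c_[x,y,z],np.array([v[0],v[1],v[3] if len(v)>3 else .235])
pick,tin,wh=''',1)
open("opt.py","w").write(s)
E
python3 /tmp/e.py; cat > go.py <<'E'
from opt import *
import sys
# args: tilt then triples mm
a=[float(x) for x in sys.argv[1:]]
Rt=toolR(a[0])
p,R0,q=st();M,o=WH(wh);print("tip now",((p+R0.apply(tip_off())-o)@M*1000).round(1),q["force"].round(1))
for k in range(1,len(a),3):
    tip=wp(wh,np.array(a[k:k+3])/1000); print(row(tip-Rt.apply(tip_off()),Rt))
E
python3 go.py 37 0 -30 60 0 -28 18
```

```text
tip now [  1.6 -39.1  62.8] [-0.4  0.1 -0.6]
[0.0001, 0.0108, -0.0076, -0.0031, 0.0024, 0.0092]
[0.0001, 0.0108, -0.0076, -0.0027, 0.0442, 0.0134]
```

jog_arm:
  moves:
    - [[0,0.01,-0.007,-0.003,0.01,0.006,1],[0,0.01,-0.007,-0.003,0.025,0.01,1],[0,0.011,-0.0076,-0.003,0.035,0.013,1],[0,0.011,-0.0076,-0.0027,0.044,0.0134,1],[0,0.011,-0.0076,-0.0027,0.044,0.0134,1],[0,0.011,-0.0076,-0.0027,0.044,0.0134,1],[0,0.011,-0.0076,-0.0027,0.044,0.0134,1]]

```text
time: 8.3
tool_pos: [0.5224, 0.0386, 0.1841]
eef_rot: [-0.446, 0.016, -0.032, 0.894]
force: [-0.4, -0.9, -0.5]
finger_gap: 0.0135
```

```bash
python3 look.py b
```

```text
[0.52244568 0.03859422 0.18407472] [-0.4 -0.9 -0.5] 0.013535634188190263 8.3 [-0.36  0.25  0.7   1.92 -0.8   1.34  0.58]
tip est in wheel frame mm [  0.1 -28.   18.2]
pred tip px s,t [[387.26703548 154.46293725]] [[176.66131962 214.40467961]]
```

View pics/s_b.png

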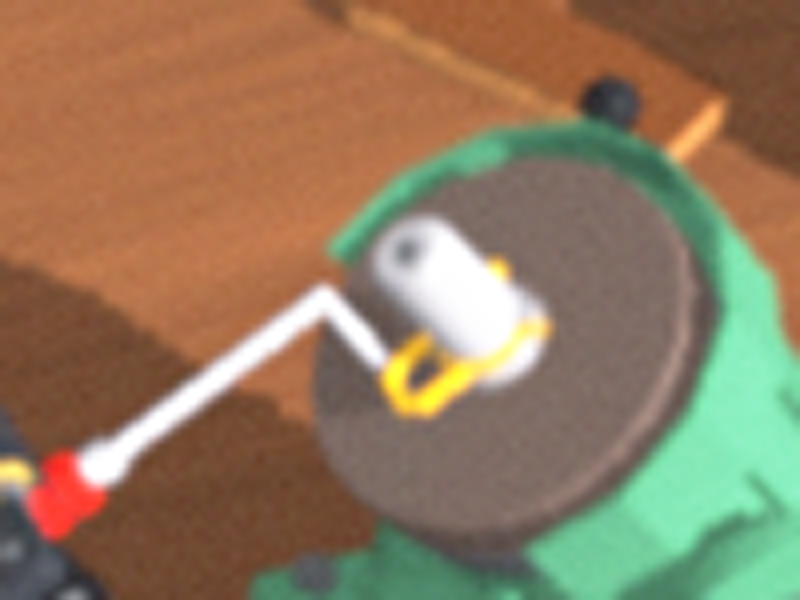

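View pics/t_b.png

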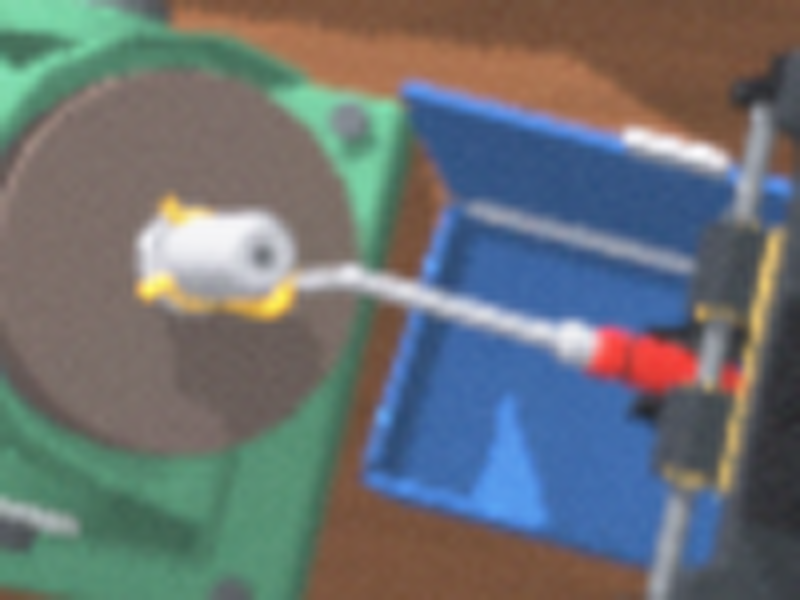

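```bash
python3 go.py 37 0 -24 8 0 -23.5 -4
```

```text
tip now [  0.1 -28.   18.2] [-0.4  0.6 -0.2]
[0.0002, -0.0002, 0.0001, -0.0001, 0.01, 0.0046]
[0.0002, -0.0002, 0.0001, -0.0001, 0.022, 0.0057]
```

jog_arm:
  moves:
    - [[0,0,0,0,0.005,0.003,1],[0,0,0,0,0.01,0.0046,1],[0,0,0,0,0.01,0.0046,1],[0,0,0,0,0.01,0.0046,1]]

```text
time: 8.8
tool_pos: [0.5228, 0.049, 0.1786]
eef_rot: [-0.446, 0.016, -0.032, 0.894]
force: [0.8, 0.0, -0.5]
finger_gap: 0.0138
```

```bash
python3 look.py c
```

```text
[0.52280194 0.04896898 0.17856776] [ 0.8  0.  -0.5] 0.01379142770722259 8.8 [-0.38  0.25  0.69  1.93 -0.81  1.32  0.58]
tip est in wheel frame mm [ -0.4 -23.6   7.3]
pred tip px s,t [[390.76627849 155.17866971]] [[173.2055854  214.23188223]]
```

View pics/s_c.png

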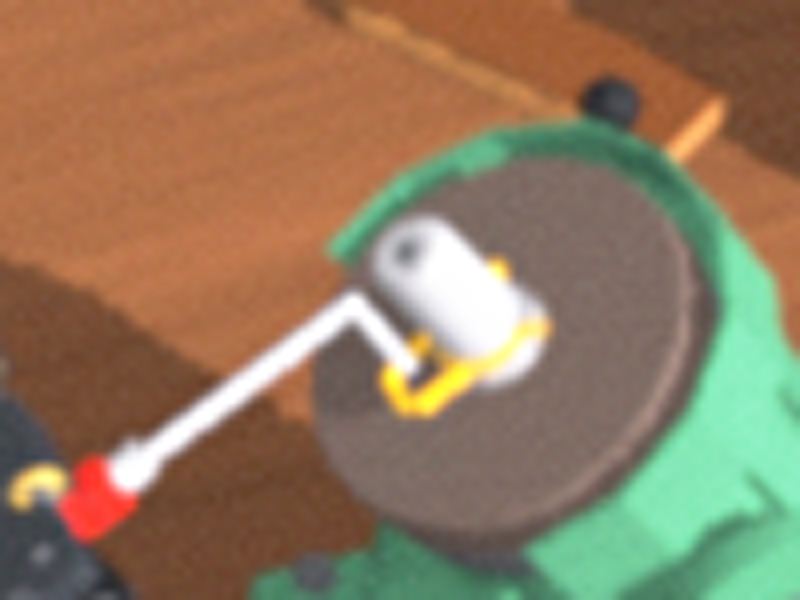

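View pics/t_c.png

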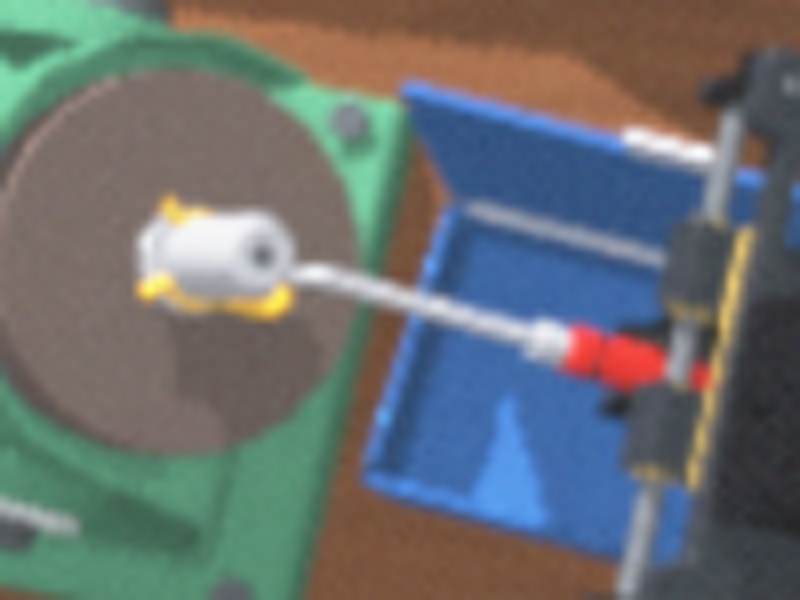

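jog_arm:
  moves:
    - [[0,0,0,0,0.004,0,1],[0,0,0,0,0.008,0,1],[0,0,0,0,0.011,0,1],[0,0,0,0,0.011,0,1],[0,0,0,0,0.011,0,1]]

```text
time: 9.4
tool_pos: [0.5233, 0.0554, 0.1697]
eef_rot: [-0.446, 0.016, -0.032, 0.894]
force: [0.1, -0.4, -0.7]
finger_gap: 0.014
```

```bash
python3 look.py d
```

```text
[0.52328013 0.05537747 0.1697413 ] [ 0.1 -0.4 -0.7] 0.013958960710287086 9.4 [-0.38  0.25  0.69  1.94 -0.82  1.3   0.58]
tip est in wheel frame mm [ -0.4 -24.4  -3.6]
pred tip px s,t [[392.61545115 157.39226453]] [[171.64848367 214.39330316]]
```

View pics/s_d.png

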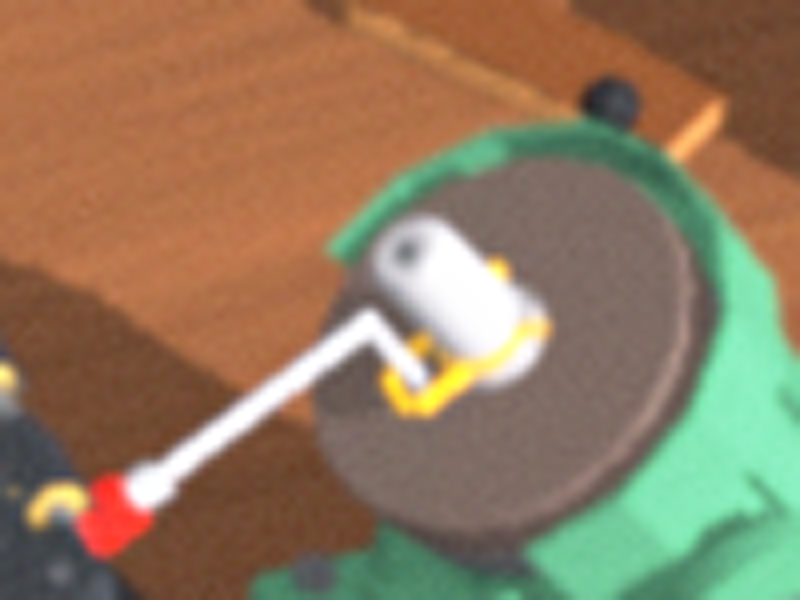

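View pics/t_d.png

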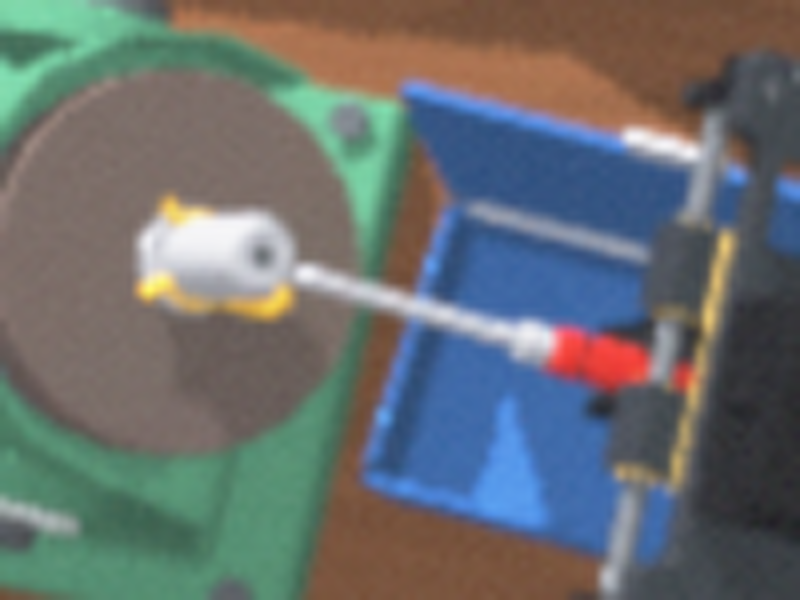

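```bash
python3 go.py 37 -0.4 -24.4 -5 -0.4 -30 -5 -0.4 -58 -5
```

```text
tip now [ -0.2 -24.3  -3.4] [-0.3  0.6 -0.4]
[0.0, 0.0001, -0.0006, -0.0002, 0.0016, 0.0]
[0.0, 0.0001, -0.0006, -0.0002, 0.0019, -0.0056]
[0.0, 0.0001, -0.0006, -0.0002, 0.0034, -0.0335]
```

jog_arm:
  moves:
    - [[0,0,0,0,0.0015,0,1],[0,0,0,0,0.0016,-0.0015,1],[0,0,0,0,0.0017,-0.003,1],[0,0,0,0,0.0018,-0.0045,1],[0,0,0,0,0.0018,-0.0045,1]]

```text
time: 10.0
tool_pos: [0.5233, 0.0533, 0.166]
eef_rot: [-0.445, 0.016, -0.032, 0.895]
force: [-0.3, 2.9, 0.7]
finger_gap: 0.0136
```

```bash
python3 look.py e
```

```text
[0.52326025 0.05330557 0.16596147] [-0.3  2.9  0.7] 0.013615132227447915 10.0 [-0.38  0.26  0.69  1.95 -0.83  1.3   0.6 ]
tip est in wheel frame mm [ -0.3 -28.3  -5. ]
pred tip px s,t [[391.58705079 158.70240788]] [[172.80143289 214.78917158]]
```

View pics/s_e.png

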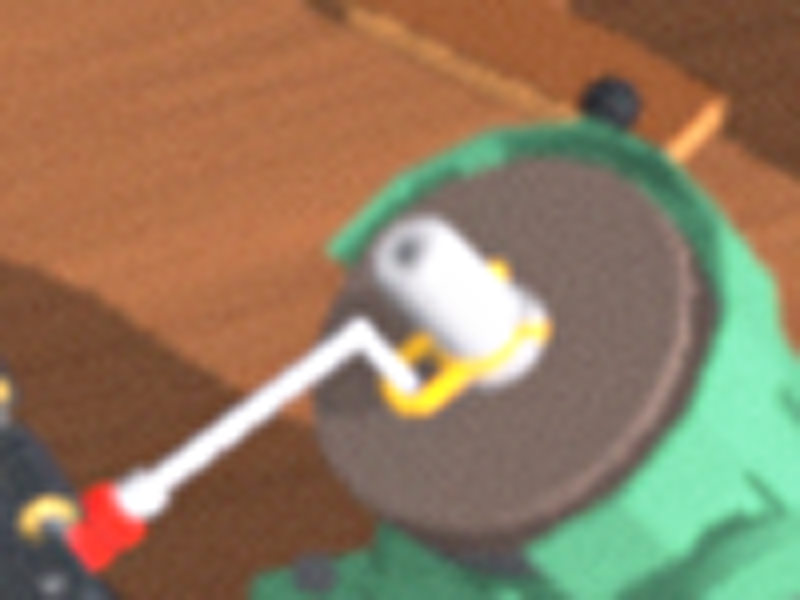

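jog_arm:
  moves:
    - [[0,0,0,0,0.0002,-0.002,1],[0,0,0,0,0.0003,-0.004,1],[0,0,0,0,0.0004,-0.006,1],[0,0,0,0,0.0005,-0.008,1],[0,0,0,0,0.0006,-0.01,1]]

```text
time: 10.6
tool_pos: [0.5225, 0.0443, 0.1586]
eef_rot: [-0.447, 0.017, -0.032, 0.894]
force: [0.7, 1.0, -0.9]
finger_gap: 0.0133
```

```bash
python3 look.py f
```

```text
[0.52249517 0.04428511 0.15864948] [ 0.7  1.  -0.9] 0.013338100643543857 10.6 [-0.36  0.28  0.69  1.95 -0.83  1.3   0.62]
tip est in wheel frame mm [ -0.2 -40.1  -5.1]
pred tip px s,t [[387.73256613 161.76620525]] [[176.85815272 215.97123912]]
```

View pics/s_f.png

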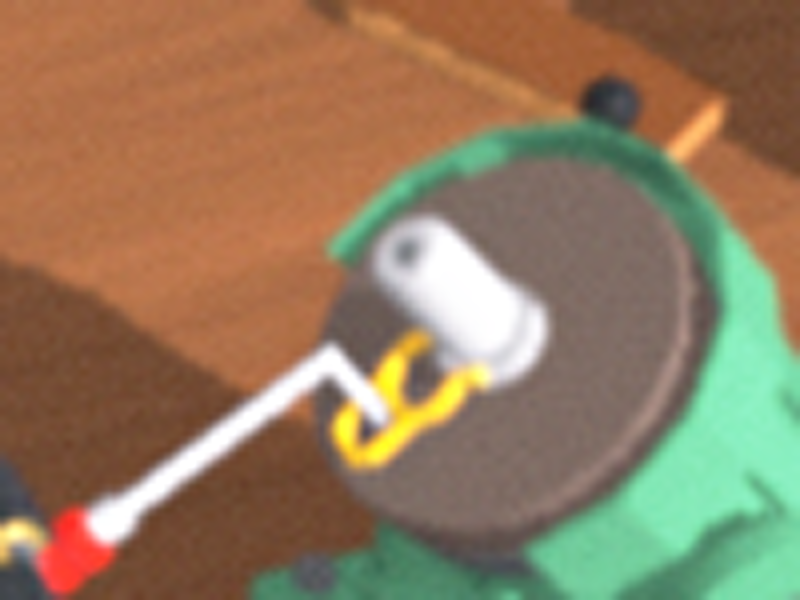

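View pics/t_f.png

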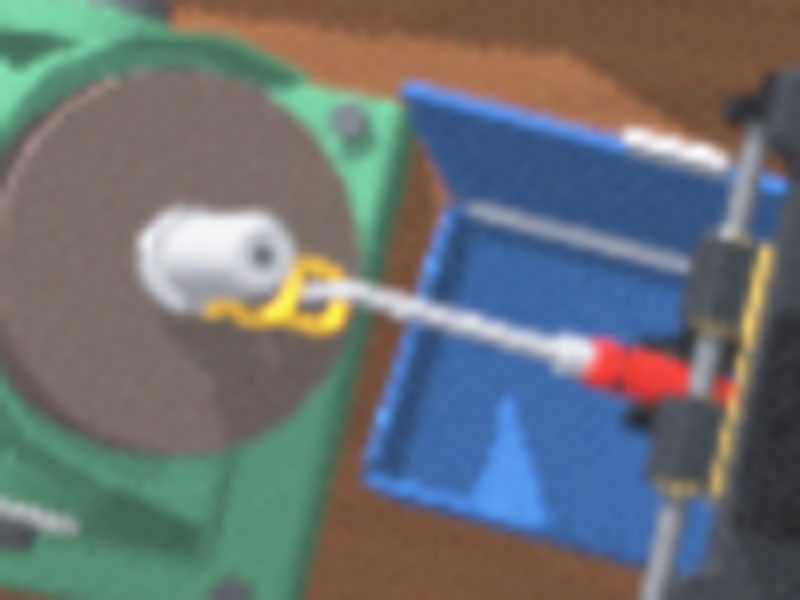

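jog_arm:
  moves:
    - [[0,0,0,0,0.0002,-0.003,1],[0,0,0,0,0.0003,-0.006,1],[0,0,0,0,0.0004,-0.009,1],[0,0,0,0,0.0005,-0.012,1],[0,0,0,0,0.0005,-0.012,1],[0,0,0,0,0.0005,-0.012,1]]

```text
time: 11.3
tool_pos: [0.522, 0.0359, 0.1515]
eef_rot: [-0.446, 0.016, -0.032, 0.894]
force: [0.6, 0.4, -1.3]
finger_gap: 0.0138
```

```bash
python3 look.py g
```

```text
[0.52198064 0.03588193 0.15152313] [ 0.6  0.4 -1.3] 0.013824173443215543 11.3 [-0.34  0.3   0.69  1.95 -0.84  1.31  0.65]
tip est in wheel frame mm [ -0.2 -51.1  -5. ]
pred tip px s,t [[384.10548017 164.57316297]] [[180.63133197 217.07509732]]
```

View pics/s_g.png

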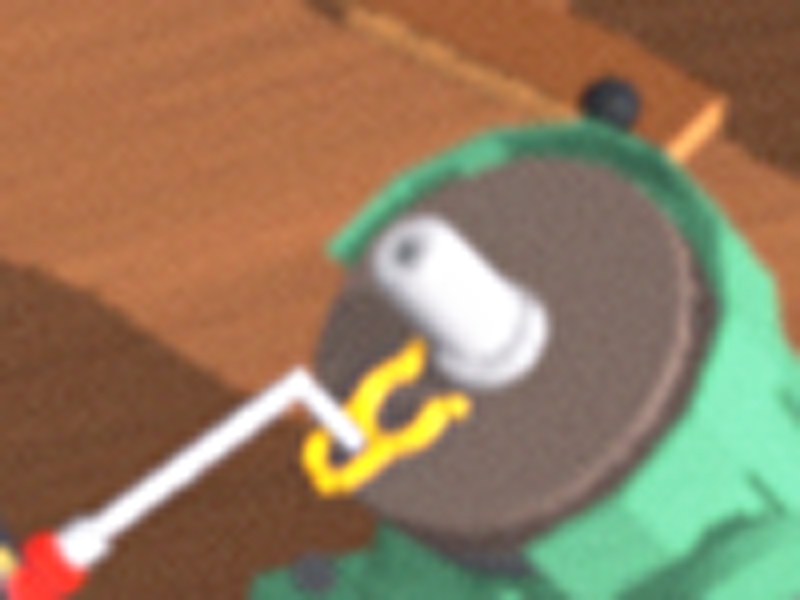

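View pics/t_g.png

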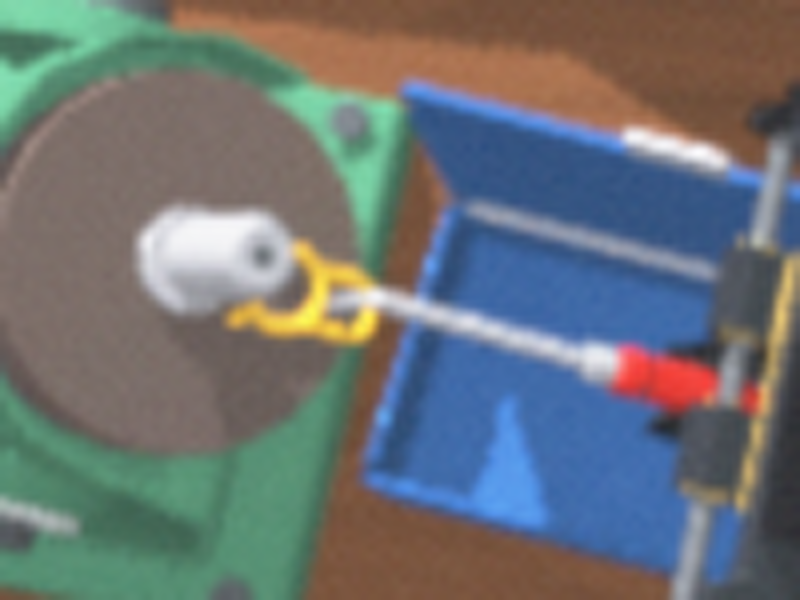

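jog_arm:
  moves:
    - [[0,0,0,0,-0.004,0,1],[0,0,0,0,-0.012,0,1],[0,0,0,0,-0.025,0,1],[0,0,0,0,-0.04,0,1],[0,0,0,0,-0.05,0,1],[0,0,0,0,-0.05,0,1],[0,0,0,0,-0.05,0,1],[0,0,0,0,-0.05,0,1],[0,0,0,0,-0.05,0,1]]

```text
time: 12.3
tool_pos: [0.5196, 0.0064, 0.1911]
eef_rot: [-0.446, 0.017, -0.032, 0.894]
force: [0.5, -0.5, -1.2]
finger_gap: 0.0139
```

```bash
python3 look.py i; python3 - <<'E'
from h import *
crop(cam("scene"),290,110,160,120,5,"s_i2")
E
```

```text
[0.51956916 0.00643786 0.19107755] [ 0.5 -0.5 -1.2] 0.01394932813366921 12.3 [-0.32  0.26  0.72  1.89 -0.79  1.39  0.62]
tip est in wheel frame mm [ -0.6 -48.3  44.3]
pred tip px s,t [[375.12541029 154.75869762]] [[188.34459886 216.53475293]]
```

View pics/s_i2.png

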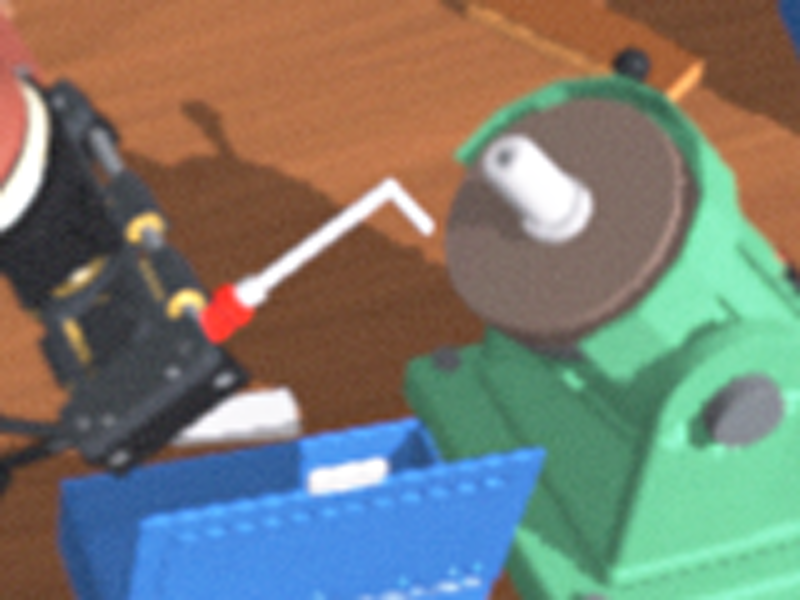

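View pics/t_i.png

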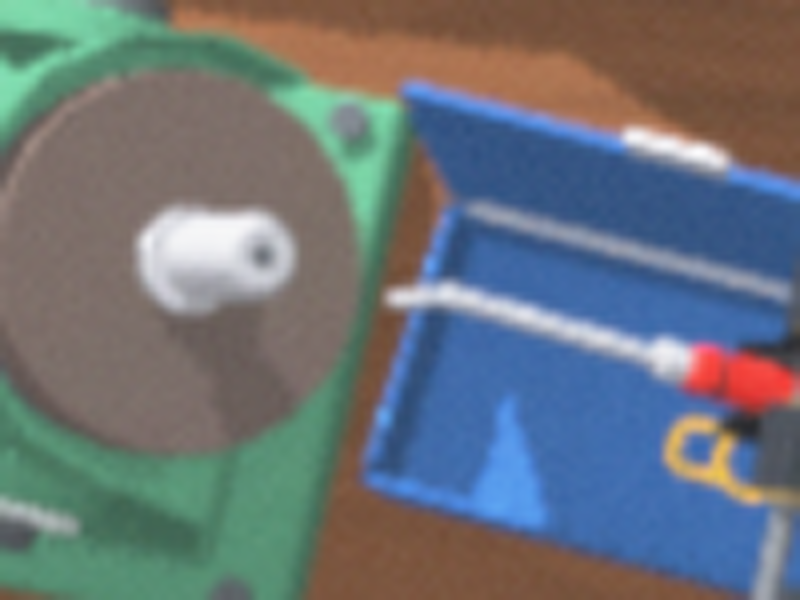

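```bash
python3 - <<'E'
from opt import *
x=np.array([1,.016,0]);y=np.array([-.002,0,-1.]);x/=np.linalg.norm(x);y-=x*(x@y);y/=np.linalg.norm(y)
Rg=R.from_matrix(np.c_[x,y,np.cross(x,y)])
for p in [(.52,-.02,.27),(.53,-.15,.30),(.5416,-.3069,.26),(.5416,-.3069,.1),(.5416,-.3069,.0602)]: print(row(p,Rg))
E
```

```text
[-0.6454, -0.0848, 0.0272, 0.0021, -0.0786, 0.0265]
[-0.6454, -0.0848, 0.0272, 0.0213, -0.1802, -0.0584]
[-0.6454, -0.0848, 0.0272, 0.0442, -0.242, -0.2068]
[-0.6454, -0.0848, 0.0272, 0.0443, -0.1142, -0.3031]
[-0.6454, -0.0848, 0.0272, 0.0444, -0.0824, -0.327]
```

jog_arm:
  moves:
    - [[0,0,0,0,-0.03,0.01,1],[0,0,0,0,-0.06,0.015,1],[-0.1,-0.01,0,0.002,-0.09,0.01,1],[-0.2,-0.02,0.01,0.005,-0.12,-0.01,1],[-0.3,-0.03,0.015,0.01,-0.14,-0.03,1],[-0.4,-0.05,0.02,0.02,-0.17,-0.05,1],[-0.5,-0.06,0.025,0.025,-0.19,-0.085,1],[-0.6,-0.075,0.027,0.03,-0.205,-0.12,1],[-0.6454,-0.0848,0.0272,0.035,-0.22,-0.155,1],[-0.6454,-0.0848,0.0272,0.04,-0.235,-0.19,1],[-0.6454,-0.0848,0.0272,0.0442,-0.242,-0.2068,1],[-0.6454,-0.0848,0.0272,0.0442,-0.22,-0.223,1],[-0.6454,-0.0848,0.0272,0.0443,-0.19,-0.246,1],[-0.6454,-0.0848,0.0272,0.0443,-0.16,-0.268,1],[-0.6454,-0.0848,0.0272,0.0443,-0.13,-0.291,1],[-0.6454,-0.0848,0.0272,0.0443,-0.1142,-0.3031,1],[-0.6454,-0.0848,0.0272,0.0443,-0.1142,-0.3031,1],[-0.6454,-0.0848,0.0272,0.0443,-0.1142,-0.3031,1]]

```text
time: 14.25
tool_pos: [0.5418, -0.3073, 0.1008]
eef_rot: [0.707, 0.006, -0.005, -0.707]
force: [1.0, -0.7, -0.7]
finger_gap: 0.0136
```

```bash
python3 - <<'E'
from opt import *
x=np.array([1,.016,0]);y=np.array([-.002,0,-1.]);x/=np.linalg.norm(x);y-=x*(x@y);y/=np.linalg.norm(y)
Rg=R.from_matrix(np.c_[x,y,np.cross(x,y)])
p,R0,q=st();print(p,q["force"],q["finger_gap"],q["time"])
for p_ in [(.5416,-.3069,.0602)]: print(row(p_,Rg))
s=cam("scene");t=cam("top")
for k in ([0,0,0],[0,.04,.125],[0,0,.125],[0,0,-.055]):
    P=p+R0.apply(G+np.array(k)); print(k,proj(s,P)*1,proj(t,P))
crop(s,160,190,130,98,6,"s_j");crop(t,290,200,100,75,8,"t_j")
cv2.imwrite("pics/t_j0.png",t["img"])
E
```

```text
[ 0.54179531 -0.30734989  0.10081259] [ 1.03975272 -0.69346773 -0.66450958] 0.013562246945529873 14.25
[0.0002, -0.0005, 0.0004, -0.0002, 0.0406, 0.0005]
[0, 0, 0] [[202.56851533 247.35708442]] [[352.58461314 238.82903329]]
[0, 0.04, 0.125] [[253.93993012 241.85744265]] [[307.2693984  236.21244982]]
[0, 0, 0.125] [[253.31017904 231.48862454]] [[308.26415271 234.25233525]]
[0, 0, -0.055] [[179.54858792 254.54806009]] [[372.06361847 240.83155075]]
```

View pics/s_j.png

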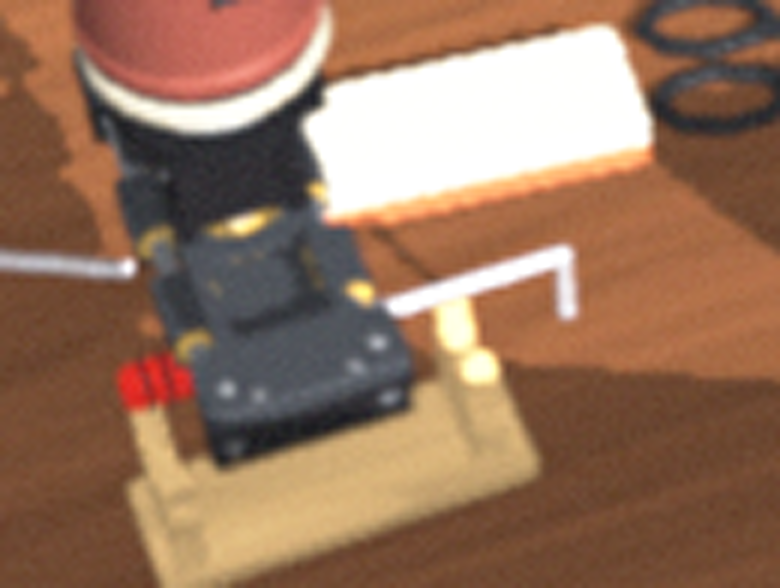

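View pics/t_j0.png

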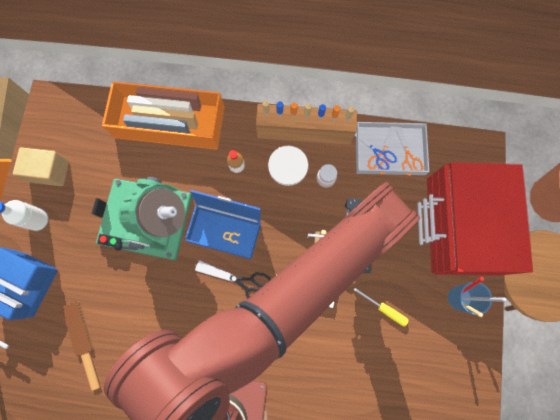

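jog_arm:
  moves:
    - [[0,0,0,0,0.01,0.0005,1],[0,0,0,0,0.02,0.0005,1],[0,0,0,0,0.028,0.0005,1],[0,0,0,0,0.034,0.0005,1],[0,0,0,0,0.038,0.0005,1],[0,0,0,0,0.0406,0.0005,1],[0,0,0,0,0.0406,0.0005,1],[0,0,0,0,0.0406,0.0005,1]]

```text
time: 15.15
tool_pos: [0.5418, -0.3068, 0.0598]
eef_rot: [0.707, 0.006, -0.005, -0.707]
force: [0.1, -0.6, -1.7]
finger_gap: 0.0134
```

jog_arm:
  moves:
    - [[0,0,0,0,0,0,0.7],[0,0,0,0,0,0,0.6],[0,0,0,0,0,0,0.5],[0,0,0,0,0,0,0.4],[0,0,0,0,0,0,0.4],[0,0,0,0,0,0,0.4],[0,0,0,0,0,0,0.4],[0,0,0,0,0,0,0.4],[0,0,0,0,0,0,0.4],[0,0,0,0,0,0,0.4]]

```text
time: 16.15
tool_pos: [0.5417, -0.3067, 0.0597]
eef_rot: [0.707, 0.006, -0.005, -0.707]
force: [-0.8, 0.1, 0.3]
finger_gap: 0.0528
```

jog_arm:
  moves:
    - [[0,0,0,0,-0.01,0,0.4],[0,0,0,0,-0.03,0,0.4],[0,0,0,0,-0.06,0,0.4],[0,0,0,0,-0.1,0,0.4],[0,0,0,0,-0.14,0,0.4],[0,0,0,0,-0.18,0,0.4],[0,0,0,0,-0.22,0,0.4],[0,0,0,0,-0.22,0.04,0.4],[0,0,0,0,-0.22,0.08,0.4],[0,0,0,0,-0.22,0.12,0.4]]

```text
time: 17.15
tool_pos: [0.5394, -0.1859, 0.2807]
eef_rot: [0.707, 0.006, -0.004, -0.707]
force: [-0.1, -0.3, 0.2]
finger_gap: 0.0523
```

```bash
python3 - <<'E'
from opt import *
p,R0,q=st();print(p,q["force"],q["finger_gap"],q["time"],q["joints"].round(2))
s=cam("scene");t=cam("top")
crop(s,160,190,130,98,6,"s_k");cv2.imwrite("pics/t_k.png",t["img"])
E
```

```text
[ 0.53935865 -0.18591419  0.28067697] [-0.11270274 -0.30980949  0.1508754 ] 0.05233151056789436 17.15 [-0.46  0.18  0.83  1.64 -0.14  1.38  0.4 ]
```

View pics/s_k.png

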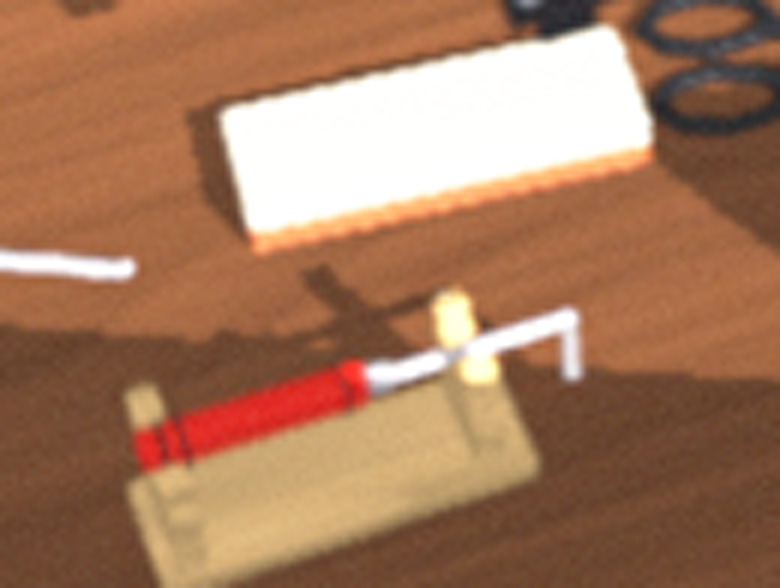

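View pics/t_k.png

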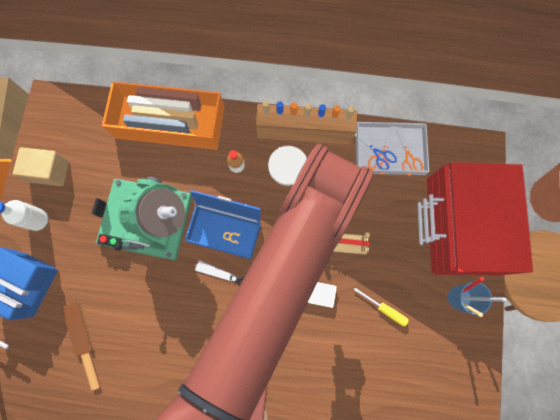

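```bash
cat > lid.py <<'E'
from opt import *
tR=R.from_euler('z',tin[2])
x=tR.apply([1,0,0]);Rl=R.from_matrix(np.c_[x,[0,0,-1],np.cross(x,[0,0,-1])])
def T(xt,zt,yt=-.01): # tip centre in tin frame -> tcp
    return np.array([tin[0],tin[1],0])+tR.apply([xt,yt,zt+.017])
def corner(th,rr=.09): 
    return .055-rr*np.cos(th)+.005*np.sin(th)+.015, .0505+rr*np.sin(th)+.005*np.cos(th)
E
python3 - <<'E'
from lid import *
s=cam("scene");t=cam("top")
print("oil",onz(t,[[236,160]],.1),onz(s,[[381,290]],.04))
for a in [(.13,.27),(.13,.135)]: print(T(*a),row(T(*a),Rl))
# check lid angle via free edge corners
for c,uv in ((s,((75/4+300-.4,460/4+100-.4),(395/4+300-.4,400/4+100-.4))),(t,((445/4+80-.4,124/4+160-.4),(721/4+80-.4,192/4+160-.4)))):
    for (u,y) in zip(uv,((-.1,.1) if c is s else (.1,-.1))):
        f=lambda th:(proj(c,np.array([tin[0],tin[1],0])+tR.apply([.055-.11*np.cos(th[0])+.0025*np.sin(th[0]),y,.0505+.11*np.sin(th[0])]))[0]-u)
        o=least_squares(f,[1.7]);print(o.x,o.fun)
E
```

```text
oil [[0.73285676 0.04857478 0.1       ]] [[0.76252725 0.04791566 0.04      ]]
[0.65625995 0.03720333 0.287     ] [-0.0006, 0.1541, 0.0015, 0.1204, -0.0062, 0.2208]
[0.65625995 0.03720333 0.152     ] [-0.0006, 0.1541, 0.0015, 0.1202, 0.1288, 0.2207]
[1.73715315] [-1.11979131  0.35727479]
[1.72792091] [-0.06679504  0.02830812]
[1.69929022] [-1.28388766 -0.4556622 ]
[1.71498018] [0.39198922 0.11457149]
```

jog_arm:
  moves:
    - [[0,0.05,0,0.03,-0.006,0.04,1],[0,0.1,0,0.06,-0.006,0.08,1],[0,0.154,0,0.09,-0.006,0.12,1],[0,0.154,0,0.12,-0.006,0.16,1],[0,0.154,0,0.12,-0.006,0.19,1],[0,0.154,0.001,0.12,-0.006,0.221,1],[0,0.154,0.001,0.12,-0.006,0.221,1],[0,0.154,0.001,0.12,-0.006,0.221,1],[0,0.154,0.001,0.12,-0.006,0.221,1],[0,0.154,0.001,0.12,0.03,0.221,1],[0,0.154,0.001,0.12,0.06,0.221,1],[0,0.154,0.001,0.12,0.09,0.221,1],[0,0.154,0.001,0.12,0.115,0.221,1],[0,0.154,0.001,0.12,0.129,0.221,1],[0,0.154,0.001,0.12,0.129,0.221,1],[0,0.154,0.001,0.12,0.129,0.221,1]]

```text
time: 18.95
tool_pos: [0.6568, 0.0353, 0.1519]
eef_rot: [0.705, -0.049, 0.05, -0.705]
force: [0.4, -0.1, 0.6]
finger_gap: 0.0006
```

```bash
python3 - <<'E'
from lid import *
p,R0,q=st();print(p,q["force"].round(1),q["finger_gap"],q["time"])
s=cam("scene");t=cam("top")
crop(s,270,110,160,120,5,"s_l");crop(t,160,150,130,98,6,"t_l")
for th in np.r_[1.75,1.6,1.45:-.01:-.1]:
    print(round(th,2),row(T(*corner(th)),Rl))
E
```

```text
[0.65681806 0.03525301 0.15188382] [ 0.4 -0.1  0.6] 0.0005674787155428506 18.95
1.75 [-0.0006, -0.0026, 0.0018, -0.0402, -0.0028, 0.0013]
1.6 [-0.0006, -0.0026, 0.0018, -0.0535, -0.0049, 0.0013]
1.45 [-0.0006, -0.0026, 0.0018, -0.067, -0.0051, 0.0012]
1.35 [-0.0006, -0.0026, 0.0018, -0.076, -0.0041, 0.0012]
1.25 [-0.0006, -0.0026, 0.0018, -0.0848, -0.0022, 0.0012]
1.15 [-0.0006, -0.0026, 0.0018, -0.0933, 0.0006, 0.0011]
1.05 [-0.0006, -0.0026, 0.0018, -0.1016, 0.0042, 0.0011]
0.95 [-0.0006, -0.0026, 0.0018, -0.1094, 0.0086, 0.0011]
0.85 [-0.0006, -0.0026, 0.0018, -0.1168, 0.0138, 0.0011]
0.75 [-0.0006, -0.0026, 0.0018, -0.1236, 0.0197, 0.0011]
0.65 [-0.0006, -0.0026, 0.0018, -0.1298, 0.0263, 0.001]
0.55 [-0.0006, -0.0026, 0.0018, -0.1353, 0.0334, 0.001]
0.45 [-0.0006, -0.0026, 0.0018, -0.1401, 0.0411, 0.001]
0.35 [-0.0006, -0.0026, 0.0018, -0.1441, 0.0491, 0.001]
0.25 [-0.0006, -0.0026, 0.0018, -0.1472, 0.0576, 0.001]
0.15 [-0.0006, -0.0026, 0.0018, -0.1495, 0.0663, 0.001]
0.05 [-0.0006, -0.0026, 0.0018, -0.1509, 0.0752, 0.001]
```

View pics/s_l.png

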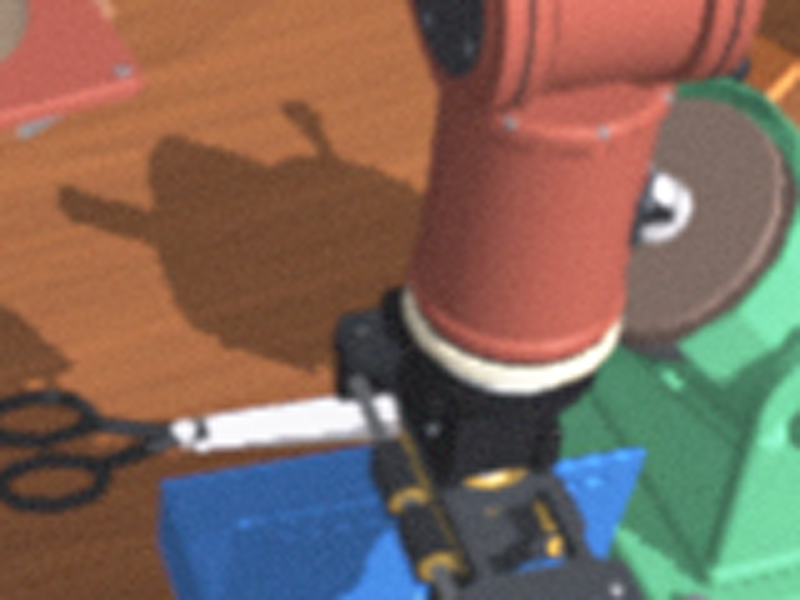

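View pics/t_l.png

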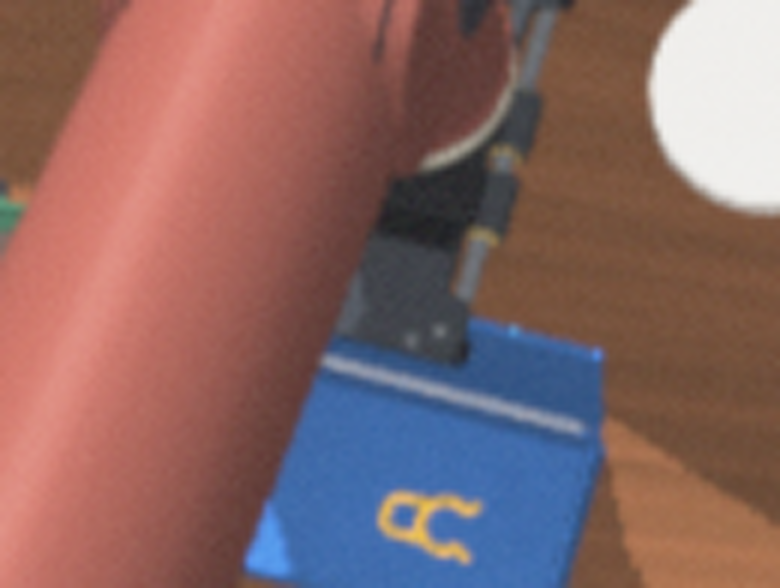

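jog_arm:
  moves:
    - [[0,0,0,-0.01,-0.001,-0.015,1],[0,0,0,-0.018,-0.002,-0.03,1],[0,0,0,-0.026,-0.003,-0.03,1],[0,0,0,-0.034,-0.003,-0.03,1],[0,0,0,-0.04,-0.003,-0.03,1],[0,0,0,-0.047,-0.004,-0.03,1],[0,0,0,-0.0535,-0.005,-0.03,1],[0,0,0,-0.06,-0.005,-0.03,1],[0,0,0,-0.067,-0.005,-0.03,1],[0,0,0,-0.0735,-0.0045,-0.03,1],[0,0,0,-0.08,-0.0035,-0.03,1],[0,0,0,-0.085,-0.002,-0.03,1],[0,0,0,-0.0933,0.0006,-0.03,1],[0,0,0,-0.0975,0.002,-0.03,1],[0,0,0,-0.1016,0.0042,-0.03,1],[0,0,0,-0.1016,0.0042,-0.03,1]]

```text
time: 20.65
tool_pos: [0.5506, 0.0205, 0.1461]
eef_rot: [-0.705, 0.049, -0.048, 0.705]
force: [-0.1, 0.6, 0.3]
finger_gap: 0.0005
```

```bash
python3 - <<'E'
from lid import *
p,R0,q=st();print(p,q["force"].round(1),q["finger_gap"],q["time"])
s=cam("scene");t=cam("top")
crop(s,270,110,160,120,5,"s_m");crop(t,160,150,130,98,6,"t_m")
for th in np.r_[1.05:-.06:-.1]:
    print(round(th,2),row(T(*corner(th),-.04),Rl))
E
```

```text
[0.55059332 0.02049683 0.14611946] [-0.1  0.6  0.3] 0.00048459917556980625 20.65
1.05 [0.0002, -0.002, -0.0012, 0.0014, -0.0017, 0.0009]
0.95 [0.0002, -0.002, -0.0012, -0.0064, 0.0028, 0.0008]
0.85 [0.0002, -0.002, -0.0012, -0.0138, 0.008, 0.0008]
0.75 [0.0002, -0.002, -0.0012, -0.0206, 0.0139, 0.0008]
0.65 [0.0002, -0.002, -0.0012, -0.0268, 0.0205, 0.0008]
0.55 [0.0002, -0.002, -0.0012, -0.0322, 0.0276, 0.0008]
0.45 [0.0002, -0.002, -0.0012, -0.037, 0.0353, 0.0008]
0.35 [0.0002, -0.002, -0.0012, -0.0409, 0.0434, 0.0008]
0.25 [0.0002, -0.002, -0.0012, -0.0441, 0.0518, 0.0008]
0.15 [0.0002, -0.002, -0.0012, -0.0463, 0.0605, 0.0008]
0.05 [0.0002, -0.002, -0.0012, -0.0477, 0.0694, 0.0008]
-0.05 [0.0002, -0.002, -0.0012, -0.0482, 0.0784, 0.0008]
```

View pics/s_m.png

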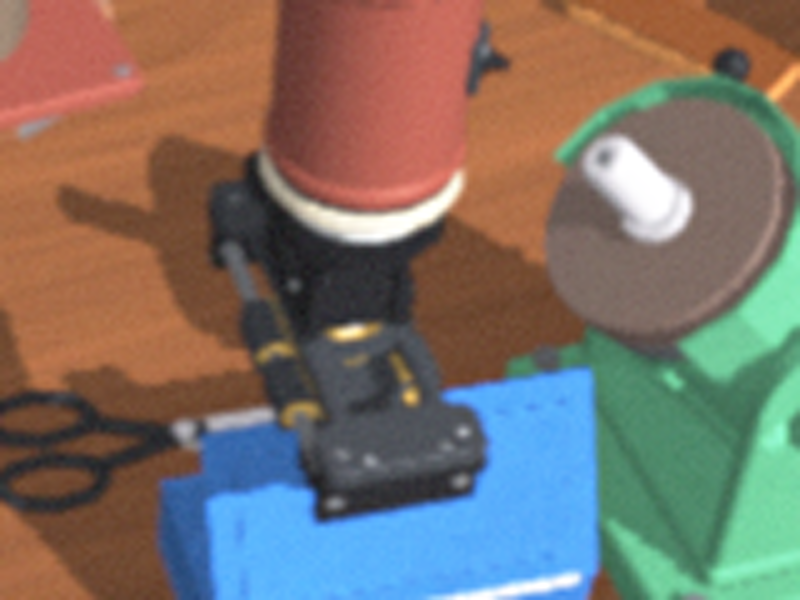

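View pics/t_m.png

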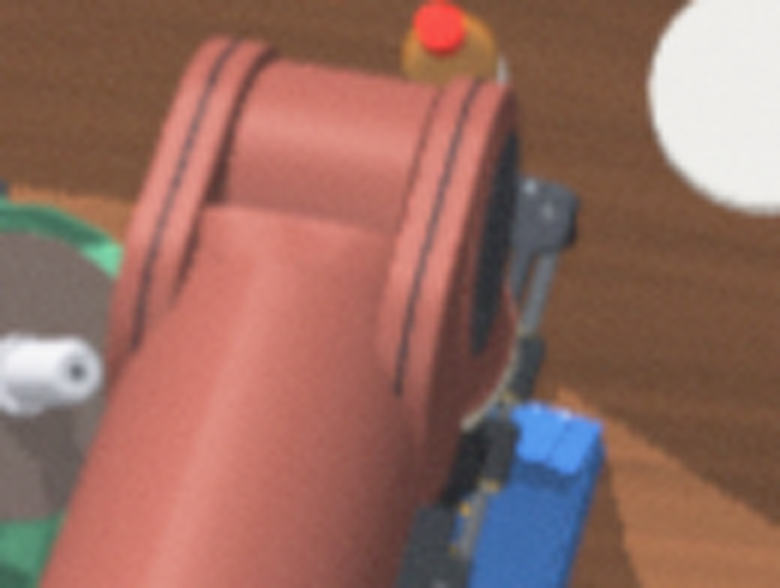

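jog_arm:
  moves:
    - [[0,0,0,-0.0025,0.0005,0,1],[0,0,0,-0.0064,0.0028,0,1],[0,0,0,-0.01,0.0054,0,1],[0,0,0,-0.0138,0.008,0,1],[0,0,0,-0.0172,0.011,0,1],[0,0,0,-0.0206,0.0139,0,1],[0,0,0,-0.0237,0.0172,0,1],[0,0,0,-0.0268,0.0205,0,1],[0,0,0,-0.0295,0.024,0,1],[0,0,0,-0.0322,0.0276,0,1],[0,0,0,-0.0346,0.0315,0,1],[0,0,0,-0.037,0.0353,0,1],[0,0,0,-0.039,0.0393,0,1],[0,0,0,-0.0409,0.0434,0,1],[0,0,0,-0.0425,0.0476,0,1],[0,0,0,-0.0441,0.0518,0,1],[0,0,0,-0.0452,0.0562,0,1],[0,0,0,-0.0463,0.0605,0,1],[0,0,0,-0.047,0.065,0,1],[0,0,0,-0.0477,0.0694,0,1]]

```text
time: 22.75
tool_pos: [0.5041, 0.027, 0.0768]
eef_rot: [0.705, -0.049, 0.049, -0.705]
force: [-0.1, 0.3, 0.4]
finger_gap: 0.0004
```

jog_arm:
  moves:
    - [[0,0,0,0,0.002,0,1],[0,0,0,0,0.003,0,1],[0,0,0,0,0.003,0,1]]

```text
time: 23.05
tool_pos: [0.5042, 0.027, 0.0741]
eef_rot: [0.705, -0.049, 0.049, -0.705]
force: [1.0, -0.0, 0.3]
finger_gap: 0.001
```

```bash
python3 - <<'E'
from lid import *
p,R0,q=st();print(p,q["force"].round(1),q["time"])
s=cam("scene");t=cam("top")
crop(s,270,150,160,120,5,"s_n")
E
```

```text
[0.50423862 0.02695417 0.07412797] [ 1.  -0.   0.3] 23.05
```

View pics/s_n.png

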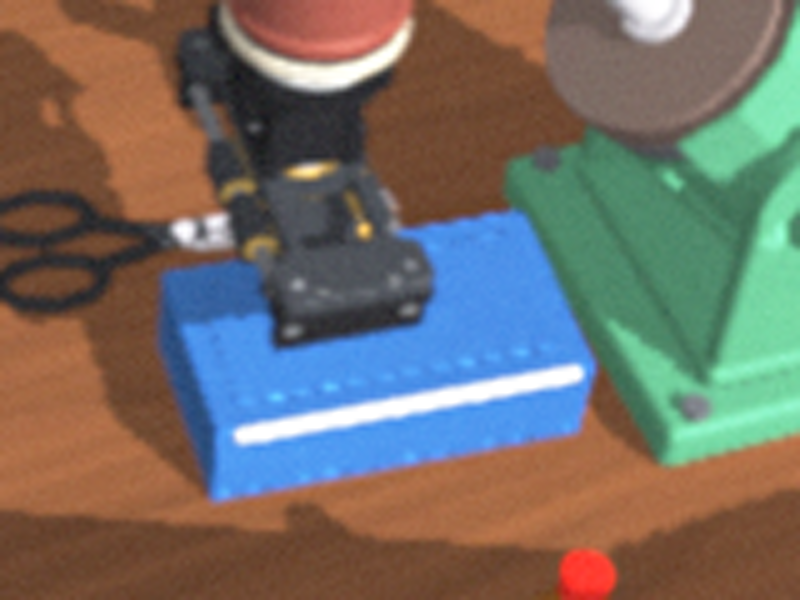

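jog_arm:
  moves:
    - [[0,0,0,0,0.001,0,1],[0,0,0,0,0.002,0,1],[0,0,0,0,0.003,0,1],[0,0,0,0,0.003,0,1],[0,0,0,0,0.003,0,1]]

```text
time: 23.65
tool_pos: [0.5045, 0.027, 0.0727]
eef_rot: [-0.705, 0.049, -0.049, 0.706]
force: [-9.0, 0.1, 23.5]
finger_gap: 0.0005
```

jog_arm:
  moves:
    - [[0,0,0,0,-0.003,0,1],[0,0,0,0,-0.02,0,1],[0,0,0,0,-0.05,-0.01,1],[0,0,0,0,-0.09,-0.03,1],[0,0,0,0,-0.13,-0.06,1],[0,0,0,0,-0.17,-0.1,1],[0,0,0,0,-0.2,-0.14,1],[0,0,0,0,-0.22,-0.18,1],[0,0,0,0,-0.22,-0.18,1],[0,0,0,0,-0.22,-0.18,1]]

```text
time: 24.65
tool_pos: [0.4795, -0.1522, 0.2916]
eef_rot: [-0.705, 0.049, -0.05, 0.706]
force: [0.9, 0.1, -0.5]
finger_gap: 0.0007
```

```bash
python3 - <<'E'
from lid import *
p,R0,q=st();print(p,q["force"].round(1),q["time"])
s=cam("scene");t=cam("top")
crop(s,270,150,160,120,5,"s_o");cv2.imwrite("pics/s_o0.png",s["img"])
# expected shut lid top edges in crop pixels
for P in ((.055,-.1,.0555),(.055,.1,.0555),(-.055,.1,.0555),(-.055,-.1,.0555)):
    print(((proj(s,np.array([tin[0],tin[1],0])+tR.apply(P))[0]-[270,150]+.4)*5).round(0))
E
```

```text
[ 0.47949967 -0.15223396  0.29162767] [ 0.9  0.1 -0.5] 24.65
[215. 433.]
[593. 360.]
[518. 207.]
[157. 271.]
```

View pics/s_o.png

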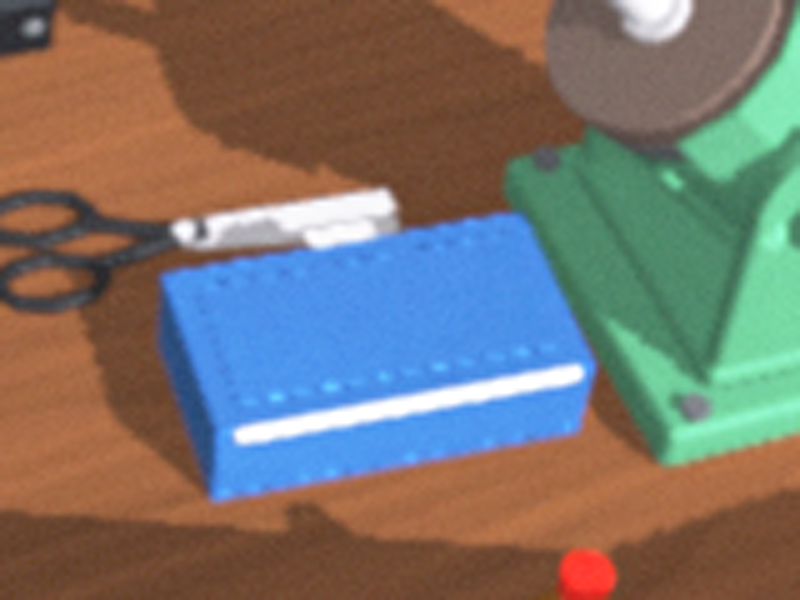

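View pics/s_o0.png

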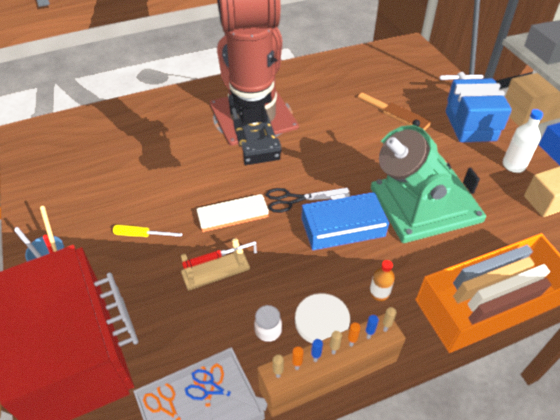

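```bash
python3 -c "
from cell import r
print(r.hand_in())"
```

```text
the job is handed in; nothing more can be done
None
```

The job is done and handed in at about 25 s of the 64 s limit; the hand-in gave no verdict.

I took the pick from its rest, put the hook in the ring's eye and pulled the ring down the slope out of its groove. Lifting the hook let the ring slide off the wheel into the tin. I laid the pick back on its rest, then swung the lid over with closed fingers at about 1 rad/s or less and pressed it shut.

- **Ring:** the top camera showed it lying inside the tin just before the lid was closed, and the spindle was bare.
- **Pick:** the last scene picture shows it on its rest, hook down.
- **Lid:** the fingertip stopped 55.7 mm above the bench, where a shut lid's top should be at 55.5 mm. It pressed with about 24 N. The picture agrees to within about one pixel.
- **Other things on the bench:** none looks moved in the last scene picture; I did not measure them. The arm is clear of everything.

One check disagreed. The camera fit put the spindle's groove 2.5 mm lower than the stated 235 mm. I aimed the hook by the fitted position, because the hook tip's pixels matched the arm's own reading there, and the hook went in without contact.

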